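# Draw a slotted cartridge from a deep heater well with a lifting key

## Robot

A 7-joint arm with a two-finger parallel gripper is mounted at the origin on the work surface. World frame = base frame: x ahead of the robot, y to its left, z up, the work surface at z = 0. Lengths are in mm, angles in rad, forces in N, time in s.
With the tool pointing down it reaches from about 400 to 750 mm from the base axis. Payload 19.5 kg.
Tool frame: the origin (TCP) lies midway between the tips of the shut fingers; the grasp point (between the pads) lies r.tcp_to_grasp behind it (r.tcp_to_grasp is the distance from the TCP to the grasp point, in mm); z points along the fingers, x is the direction in which the jaws open and shut, and the axes are right-handed (so a half turn about z gives the same grasp; the last joint's range is limited). The gripper opens to 85 mm and grips with 20 to 120 N. Pads are 22 mm wide; open, the fingers measure 114 mm over their backs; the gripper's body (76 mm by 85 mm) begins 54 mm behind the grasp point. The pads swing forward as they close: fully open they stand 13 mm farther back than shut.
Start: joints at [-1.227, 0.707, -0.028, 1.485, 0.022, 0.951, -0.075], TCP at [216.358, 532.714, 231.268] pointing down, gripper open.
Joint ranges: [-2.71, 2.71], [-0.32, 2.16], [-1.57, 1.52], [0, 2.45], [-1.46, 4.6], [0, 2.02], [-2.83, 2.83]. Speed limits (rad/s): [1.89, 1.89, 2.57, 2.57, 3.01, 3.01, 3.01].

## Interface

Orientations are given as a 3x3 rotation matrix whose columns are the frame's x, y, z axes.
In Python, from cell import r gives the robot as it stands.
- The arm moves only by the shell command python3 -m pendant 'ROWS'. ROWS is text: rows parted by semicolons, each of 7 numbers parted by spaces: the turn, a rotation vector about the world's x, y, z in rad, then the shift along the world's x, y, z in cm, then the opening in per cent of the stroke, from 0 (shut) to 100 (fully open). In form: wx wy wz tx ty tz jaw; .... A call has exactly 8 rows; each row shifts and turns the commanded pose from where the row before left it; what a row does not reach is not made up. A row lasts 1/12 s, in which the tool goes at most 41.7 mm and 7.16 degrees, less where a joint would pass 70% of its speed; a pose out of reach is approached as far as the arm can. A call is refused whole if a number of a shift passes 4.17 or a number of a turn 0.125, either way. A call with a gripper value outside its range is refused whole. The fingers move at their own pace and stop on an object; the grip force is fixed at half the most. Time passes only in rows, so rows that do not move let the fingers close, or fill a call up. It gives the time, the measured TCP pose, the force and the opening at its end, in the units of the state.
- r.get_obs(): the state, without advancing time (a new reading comes with each control period).
- r.grab_frame(name): name is "scene" or "top" or "wrist"; returns the picture (400x640x3 uint8, blue, green, red); there is no depth.
- r.calibration(name): a dict with "fx", "fy", "cx", "cy" (pixels), "cam_to_world" (4x4, takes a point from camera to world coordinates); the wrist camera has in their place "tool_from_camera" (4x4, takes a point from camera to tool coordinates, whose origin is the TCP and whose axes are the tool frame's). Camera axes: x right, y down, z forward; pixel columns grow to the right and rows downward; lengths in mm; the calibration is good to about 2 mm. A picture is of the moment at which its call begins: read the wrist's pose just before it. calibration takes no time and is no camera call.
- r.finish_job(): hands the job in, once; it reports no verdict.
The state is a dict: "clock": time; "qpos": joint angles; "dq": joint speeds; "joint_torque": joint torques, N m; "tool_pos": TCP position; "tool_rot": TCP orientation; "contact_force": force on the tool from outside, world axes, zero at the start; "torque": the same for the moment, N m; "width": opening from 0.0 (shut) to 1.0 (fully open).
Only numpy, scipy, OpenCV 4.12 (cv2) and the standard library are available. Lean on these libraries where they do the work, as an engineer would, in place of code of your own. Each camera call takes 0.05 s, during which the arm holds its last target.

## Task

A cartridge with a slotted top sits at the bottom of one of the two deep wells of the block heater, gripped by spring clips. Take the lifting key off its hanger, feel its T-shaped foot down through the slot, turn it a quarter turn, draw the cartridge out with it and lower the cartridge gently, all the way down, into the empty pocket of the rack; then free the key and hang it back on its hanger. Press only lightly with the key, never touch the cartridge with the fingers, do not drop it, and leave everything else where it stands.

Things in the scene. Friction and masses are not known exactly. Their poses are not given: they have to be found in the camera images.
- heater: Block heater, fixed: aluminium block in white cladding, 120 (own x) x 170 (own y) x 130 mm high. Origin: centre of its underside. Two square wells 40 x 40 mm open in its top at own x = 0, y = +32 and -32 mm, sides along its axes, 118 mm deep (floor 12 mm above the origin).
- heater_clips (a point): Point midway between the wells, 38 mm above the heater's underside, axes as the heater's: the height of the steel spring clips on the two y sides of each well (clip 12 mm tall). Each presses on the cartridge with about 5 N; drawing the cartridge up its first 35 mm or so drags with some 5 to 15 N.
- cartridge: The cartridge: plain steel, loose, 36 x 36 x 44 mm high (lowest 8 mm only 31 x 31), about 140 g, standing in either of the two wells, sides along the heater's axes, its top 74 mm below the heater's top, 2 mm clear of the well walls. Origin: centre of its underside.
- cartridge_slot (a point): Centre of the slot in the cartridge's top (44 mm above its origin): 30 mm long along own x, 11 mm wide along own y, through a 6 mm plate into a chamber 30 x 30 x 12 mm high (floor 18 mm below this point). Ribs 3 mm deep under the plate leave a 9 mm groove along own y, where the crossed foot settles when drawn up. The foot turns freely with its underside 0 to 4 mm above the chamber floor.
- picker: The lifting key, loose, about 145 g, hanging upright by its collar (34 mm across, 6 mm thick). Origin: centre of the collar's underside, z up. Below the collar a 10 mm tube 70 mm long; out of it slides a 7 mm rod (held by friction, up to 60 N) ending in a T-foot, a bar 24 (own x) x 6 x 5 mm thick. The foot's underside lies anywhere from 104 to 140 mm below the origin: not measured.
- picker_grip (a point): Middle of the key's black grip, 34 mm above its origin: grip 26 (own x) x 16 (own y) mm, 56 mm tall, to be held across its 16 mm. The foot is cushioned: pressed from below it gives up to 4 mm (about 4 N per mm, from 1.6 N), then is solid; pulled, it does not give.
- hanger: Hanger for the key, fixed: 100 x 100 x 10 mm foot, a post behind (own +x), and a fork of two level prongs, tops 155 mm high, each 12 mm wide, 18 mm apart, open to own -x. Origin: on the bench below where the key hangs. The prongs reach 37 mm to own -x of it, with upturned tips 4 mm high: lift the key over 6 mm and take it out along own -x.
- hanger_seat (a point): Where the key's collar underside rests: the middle between the prongs at the height of their tops, axes as the hanger's. Up to 13 mm either way along own x still hangs well.
- rack: Grey rack, fixed, 75 (own x) x 140 (own y) x 26 mm high. Origin: centre of its underside. Two square pockets 41 x 41 mm, 16 mm deep, at own y = +33 mm (empty) and -33 mm (filled by a plain blank).
- rack_hole0 (a point): Centre of the mouth (at the rack's top) of the empty pocket; its floor is 16 mm below; sides along the rack's axes.
- blank: Plain steel blank, 36 x 36 x 44 mm, no slot, in the other well of the heater. Origin: centre of its underside. Leave alone.
- stored: Same plain steel blank, standing in the rack's other pocket. Leave alone.
- bottle_a: Bystander: clear glass bottle with blue cap, 86 mm across, 190 mm high.
- bottle_b: Bystander: amber glass bottle, 72 mm across, 150 mm high.
- beaker: Bystander: glass cup, 66 mm across, 85 mm high.
- jar: Bystander: small glass jar, 44 mm across, 55 mm high.
- wrench: Bystander: steel wrench lying on the bench in front of the heater.
There are look-alikes about, which are no part of the job. There is more than one size of the picker; the job needs the middle-sized.

How it is judged:
By the outcome, as a careful person would: the job done as asked, in the order asked, and still so for the second after the job is handed in, with the robot touching nothing.
It also fails if it takes over 72 s, if anything falls off the work surface, if the arm or the gripper's body presses on something with over 40 N, if the wrist force passes 120 N, or if a joint passes its speed limit or range.

## Working session

There is one attempt and no reset: what is moved stays moved. The work goes in short steps, Python scripts to look and compute and a shell command to move; the robot and the scene stay as the last step left them, time stands still between calls to the robot, and variables do not carry over. Pictures are saved under pics/ and viewed, and the job is handed in when it is done.

```bash
ls; mkdir -p pics; python3 - <<'E'
from cell import r
import cv2, numpy as np
print({k:np.round(v,3).tolist() for k,v in r.get_obs().items()}, r.tcp_to_grasp)
for n in ["scene","top","wrist"]:
    cv2.imwrite(f"pics/{n}0.png", r.grab_frame(n))
    c=r.calibration(n); print(n,{k:np.round(v,4).tolist() for k,v in c.items()})
E
```

```text
pics
{'clock': 0.0, 'qpos': [-1.227, 0.707, -0.028, 1.485, 0.022, 0.951, -0.075], 'dq': [-0.0, -0.001, 0.001, 0.002, 0.0, 0.0, -0.001], 'joint_torque': [-0.0, -88.321, 1.235, -23.616, 0.017, 0.007, 0.0], 'tool_pos': [216.297, 532.495, 230.839], 'tool_rot': [[0.376, 0.926, -0.0], [0.926, -0.376, -0.001], [-0.001, 0.0, -1.0]], 'contact_force': [0.907, -0.817, 0.795], 'torque': [0.013, -0.017, 0.003], 'width': 1.002} 18.700000000000003
scene {'fx': 410.1617, 'fy': 410.1617, 'cx': 317.6401, 'cy': 200.7044, 'cam_to_world': [[0.8639, 0.3738, -0.3375, 937.6503], [0.5036, -0.6488, 0.5706, -651.2222], [-0.0057, -0.6629, -0.7487, 914.6284], [0.0, 0.0, 0.0, 1.0]]}
top {'fx': 454.9077, 'fy': 454.9077, 'cx': 322.7793, 'cy': 202.9627, 'cam_to_world': [[0.0081, -0.9978, 0.0657, 499.3966], [-1.0, -0.0082, -0.0015, -42.0822], [0.002, -0.0657, -0.9978, 1337.0371], [0.0, 0.0, 0.0, 1.0]]}
wrist {'fx': 297.69, 'fy': 297.69, 'cx': 319.6288, 'cy': 200.1282, 'tool_from_camera': [[1.0, 0.0005, 0.0014, -0.2519], [-0.0009, 0.9505, 0.3108, -78.9296], [-0.0012, -0.3108, 0.9505, -142.8933], [0.0, 0.0, 0.0, 1.0]]}
```

View pics/scene0.png

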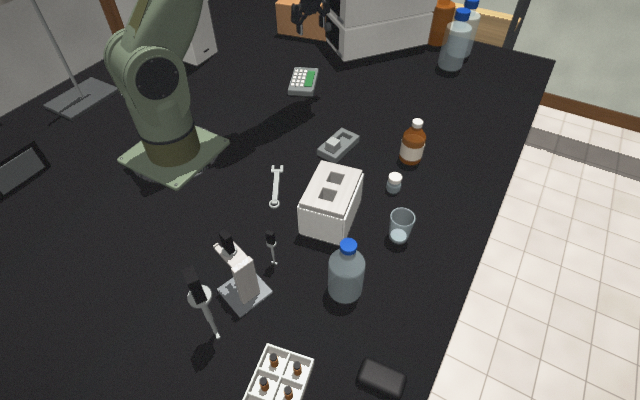

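View pics/top0.png

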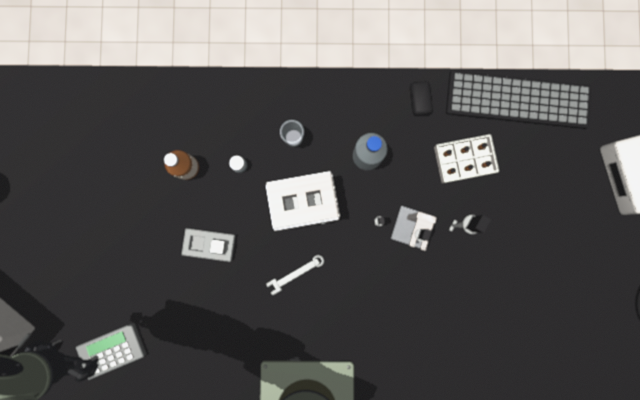

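View pics/wrist0.png

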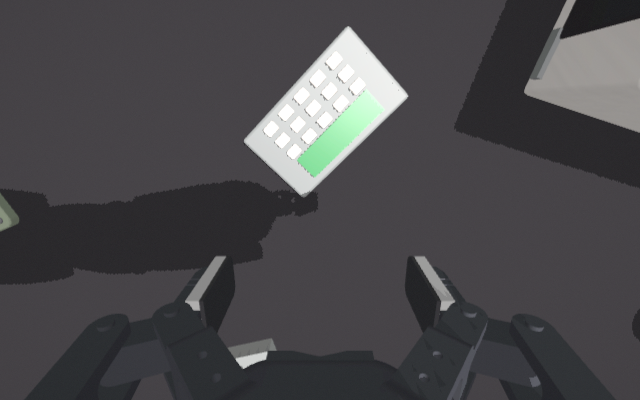

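```bash
cat > h.py <<'E'
from cell import r
import cv2, numpy as np
def crop(img,x0,y0,x1,y1,name,k=6):
    cv2.imwrite(f"pics/{name}.png", cv2.resize(img[y0:y1,x0:x1],None,fx=k,fy=k,interpolation=cv2.INTER_CUBIC))
def cam(n,obs=None):
    c=r.calibration(n)
    if n=="wrist":
        T=np.eye(4);T[:3,:3]=obs["tool_rot"];T[:3,3]=obs["tool_pos"]
        M=T@np.array(c["tool_from_camera"])
    else: M=np.array(c["cam_to_world"])
    return c,M
def ray(n,u,v,obs=None):
    c,M=cam(n,obs)
    d=M[:3,:3]@np.array([(u-c["cx"])/c["fx"],(v-c["cy"])/c["fy"],1]);return M[:3,3],d/np.linalg.norm(d)
def atz(n,u,v,z,obs=None):
    o,d=ray(n,u,v,obs);return o+d*(z-o[2])/d[2]
def tri(*rays):
    A=np.zeros((3,3));b=np.zeros(3)
    for o,d in rays:
        P=np.eye(3)-np.outer(d,d);A+=P;b+=P@o
    x=np.linalg.solve(A,b)
    return x,[np.linalg.norm((np.eye(3)-np.outer(d,d))@(x-o)) for o,d in rays]
def proj(n,p,obs=None):
    c,M=cam(n,obs);q=np.linalg.inv(M)@np.append(p,1);return c["fx"]*q[0]/q[2]+c["cx"],c["fy"]*q[1]/q[2]+c["cy"]
E
python3 - <<'E'
from h import *
s=cv2.imread("pics/scene0.png");t=cv2.imread("pics/top0.png")
crop(s,180,220,290,345,"s_hang",6)
crop(t,370,190,500,260,"t_hang",6)
crop(t,170,160,350,270,"t_heat",4)
crop(s,290,120,375,250,"s_heat",4.5)
E
```

```text
(no output)
```

View pics/s_hang.png

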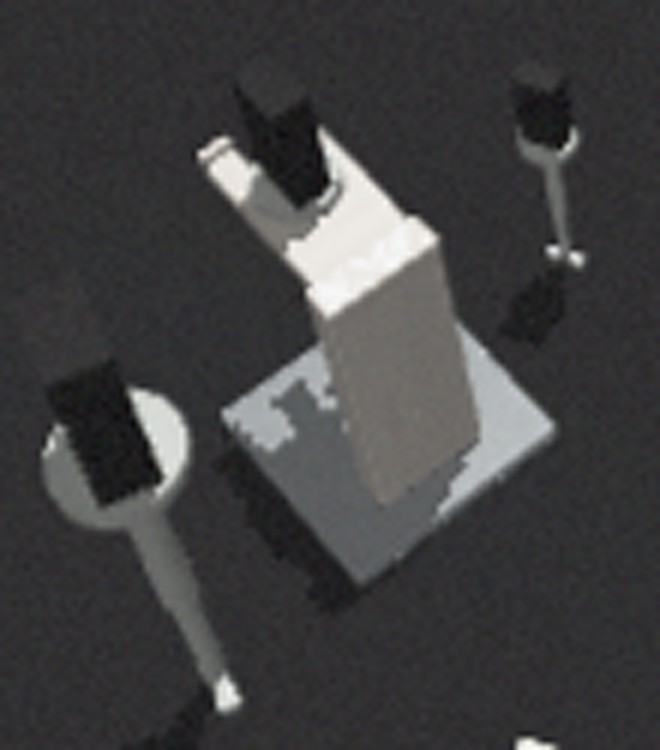

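View pics/t_hang.png

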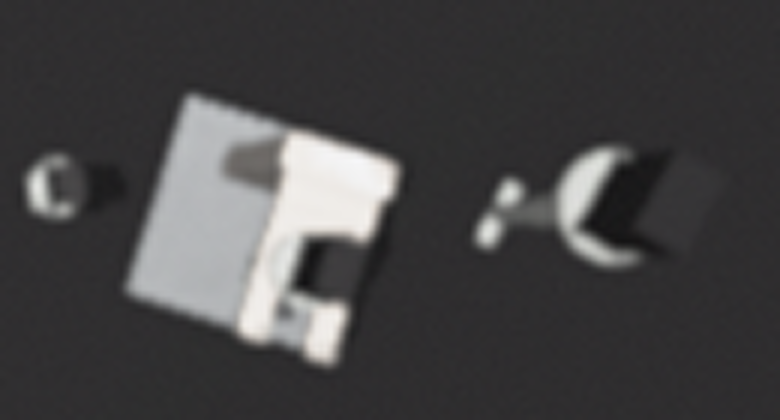

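View pics/t_heat.png

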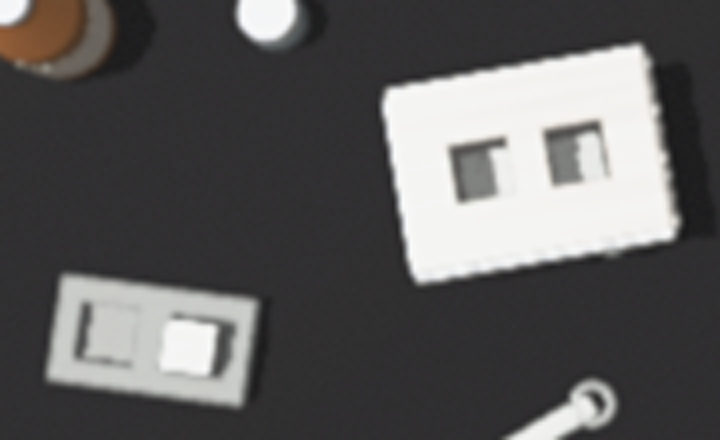

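View pics/s_heat.png

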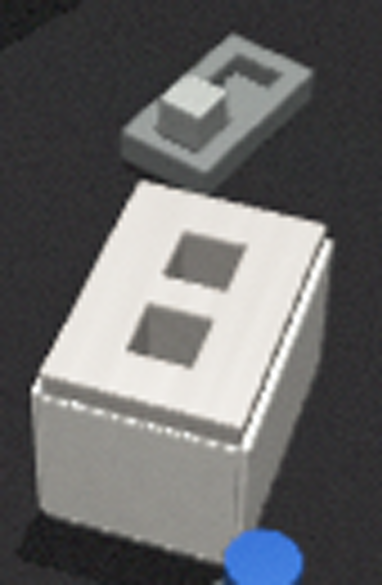

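```bash
python3 - <<'E'
from h import *
np.set_printoptions(precision=1,suppress=True)
# heater top corners from t_heat crop (x4, origin 170,160)
P=[(384,90),(640,45),(678,238),(415,283)]
H=[atz("top",170+u/4,160+v/4,130) for u,v in P];print("heater",np.array(H),np.mean(H,0))
W=[(450,146),(506,139),(515,195),(460,203)];W2=[(546,128),(602,121),(611,178),(556,186)]
for w in (W,W2): print("well",np.mean([atz("top",170+u/4,160+v/4,130) for u,v in w],0))
R=[(62,274),(258,298),(242,407),(47,381)]
H=[atz("top",170+u/4,160+v/4,26) for u,v in R];print("rack",np.array(H),np.mean(H,0))
Pk=[(80,302),(140,308),(134,366),(75,360)]
print("pocket",np.mean([atz("top",170+u/4,160+v/4,26) for u,v in Pk],0))
# hanger: foot corners top z10
for n,(u,v) in {"footL":(187,95),"footLB":(125,293)}.items(): print(n,atz("top",370+u/6,190+v/6,10))
for n,(u,v) in {"prongL tip":(255,338),"prongR tip":(323,362),"backL":(283,140),"backR":(400,165)}.items(): print(n,atz("top",370+u/6,190+v/6,157))
for n,(u,v) in {"prongtipA":(212,150),"backA":(310,300),"backB":(435,240)}.items(): print(n,atz("scene",180+u/6,220+v/6,157))
for n,(u,v) in {"f":(220,412),"f2":(360,583),"f3":(555,428)}.items(): print(n,atz("scene",180+u/6,220+v/6,10))
E
```

```text
heater [[632.4 107.9 130. ]
 [664.  -62.5 130. ]
 [535.3 -88.6 130. ]
 [504.1  85.3 130. ]] [583.9  10.5 130. ]
well [579.   41.4 130. ]
well [591.2 -22.3 130. ]
rack [[508.9 350.1  26. ]
 [492.9 208.9  26. ]
 [415.  218.7  26. ]
 [432.4 358.7  26. ]] [462.3 284.1  26. ]
pocket [466.2 316.5  26. ]
footL [ 580.3 -273.3   10. ]
footLB [ 483.9 -242.9   10. ]
prongL tip [ 466.7 -276.6  157. ]
prongR tip [ 456.7 -305.9  157. ]
backL [ 552.2 -289.2  157. ]
backR [ 541.8 -339.7  157. ]
prongtipA [ 463.4 -304.4  157. ]
backA [ 536.2 -337.9  157. ]
backB [ 559.9 -294.9  157. ]
f [ 459.6 -338.5   10. ]
f2 [ 555.9 -369.9   10. ]
f3 [ 583.7 -275.2   10. ]
```

```bash
python3 -m pendant '0 0 0.025 2.6 -3.2 0.5 100;0 0 0.025 2.6 -3.2 0.5 100;0 0 0.025 2.6 -3.2 0.5 100;0 0 0.025 2.6 -3.2 0.5 100;0 0 0.025 2.6 -3.2 0.5 100;0 0 0.025 2.6 -3.2 0.5 100;0 0 0.025 2.6 -3.2 0.5 100;0 0 0.025 2.6 -3.2 0.5 100'
```

```text
clock: 0.82
tool_pos: [425.2, 274.9, 271.5]
tool_rot: [[0.184, 0.983, -0.0], [0.983, -0.184, -0.0], [-0.0, -0.0, -1.0]]
contact_force: [1.3, 0.4, 0.2]
width: 0.997
```

```bash
cat >> h.py <<'E'
import json
def wsnap(name):
    o=r.get_obs(); im=r.grab_frame("wrist"); cv2.imwrite(f"pics/{name}.png",im)
    json.dump({k:np.array(o[k]).tolist() for k in("tool_pos","tool_rot")},open(f"pics/{name}.json","w"));return im
def ob(name): return json.load(open(f"pics/{name}.json"))
E
python3 - <<'E'
from h import *
im=wsnap("w1")
E
python3 -m pendant '0 0 0.025 2.6 -3.2 0.5 100;0 0 0.025 2.6 -3.2 0.5 100;0 0 0.025 2.6 -3.2 0.5 100;0 0 0.025 2.6 -3.2 0.5 100;0 0 0.025 2.6 -3.2 0.5 100;0 0 0.025 2.6 -3.2 0.5 100;0 0 0.025 2.6 -3.2 0.5 100;0 0 0.025 2.6 -3.2 0.5 100'
python3 - <<'E'
from h import *
im=wsnap("w2")
E
```

```text
clock: 1.53
tool_pos: [633.1, 19.0, 311.5]
tool_rot: [[-0.015, 1.0, -0.0], [1.0, 0.015, -0.0], [-0.0, -0.0, -1.0]]
contact_force: [0.9, 1.3, 0.3]
width: 0.999
```

View pics/w1.png

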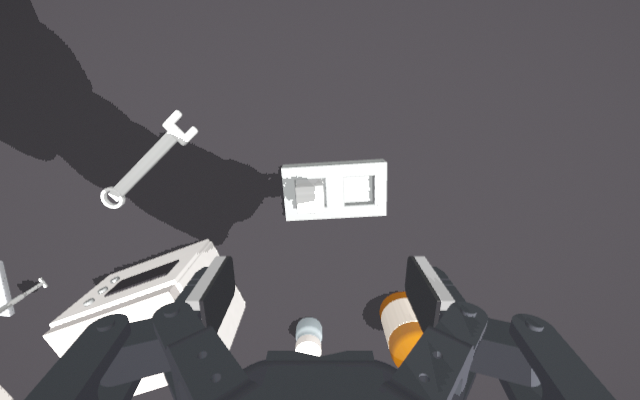

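View pics/w2.png

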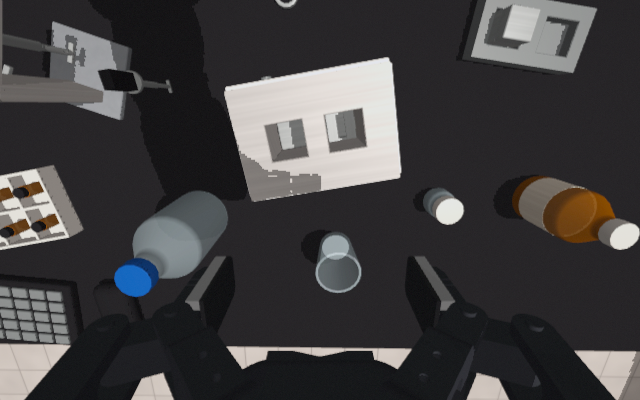

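```bash
python3 - <<'E'
from h import *
im=cv2.imread("pics/w2.png")
crop(im,220,50,410,210,"w2c",4)
c=cv2.imread("pics/w2.png")[95:170,255:375].astype(float)
cv2.imwrite("pics/w2d.png",cv2.resize(np.clip(c*1.6,0,255).astype(np.uint8),None,fx=6,fy=6,interpolation=cv2.INTER_CUBIC))
im=cv2.imread("pics/w1.png");crop(im,270,145,400,235,"w1c",6)
E
```

```text
(no output)
```

View pics/w2c.png

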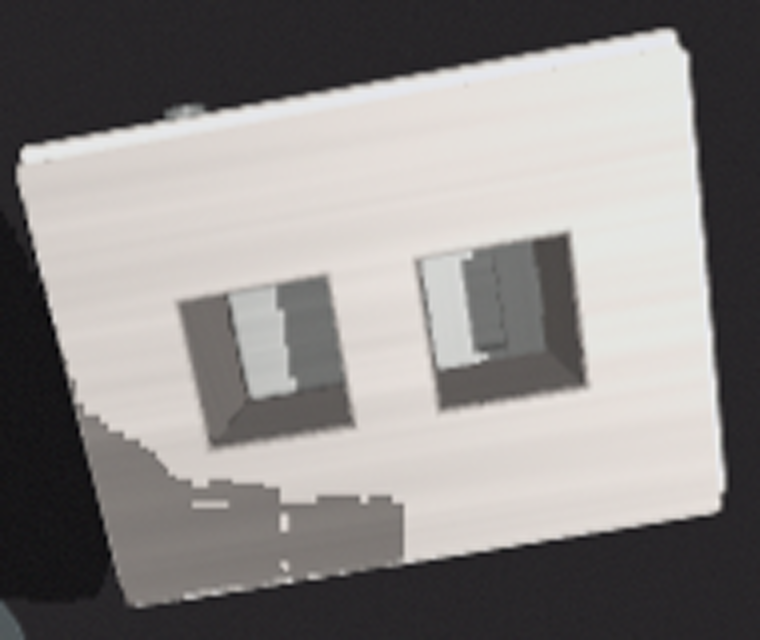

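View pics/w2d.png

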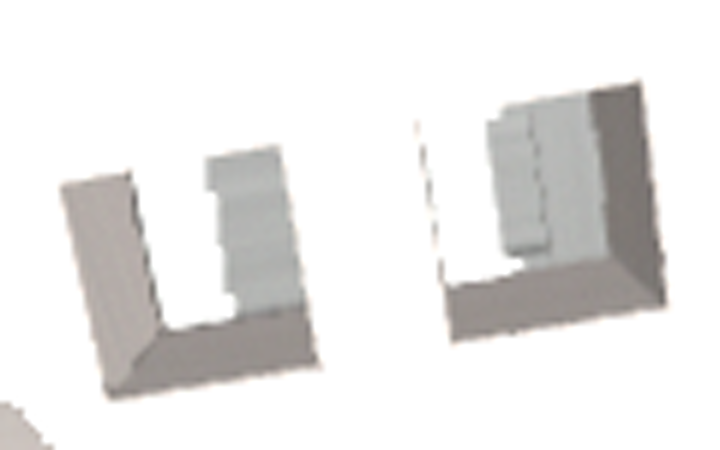

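View pics/w1c.png

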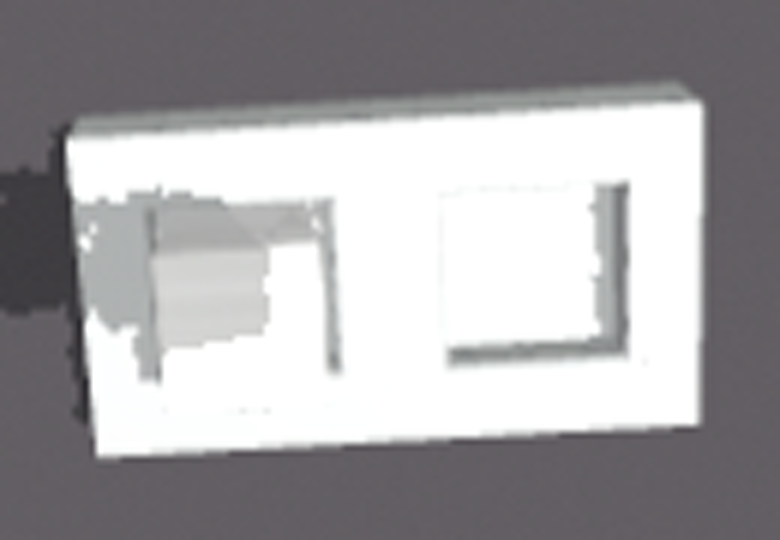

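```bash
python3 - <<'E'
from h import *
np.set_printoptions(precision=1,suppress=True)
o=ob("w2")
f=lambda u,v,z:atz("wrist",220+u/4,50+v/4,z,o)
R=[(416,258),(569,232),(588,385),(439,411)];L=[(178,300),(328,275),(355,427),(211,449)]
for n,w in(("R",R),("L",L)):
    p=np.array([f(u,v,130) for u,v in w]);print(n,p,p.mean(0), np.degrees(np.arctan2(*(p[1]-p[0])[:2])),np.degrees(np.arctan2(*(p[2]-p[3])[:2])))
T=np.array([f(u,v,130) for u,v in [(20,160),(685,45),(722,512),(133,606)]]);print(T,T.mean(0))
# heights: triangulate well corners with top
TW=[(450,146),(506,139),(515,195),(460,203)];
# top-cam order: (hi x,hi y),(hi x, lo y),(lo x,lo y),(lo x,hi y); wrist R order: (lo x,lo y),(lo x,hi y),(hi x,hi y),(hi x,lo y)
for i,j in((2,0),(3,1),(0,2),(1,3)):
    print(tri(ray("top",170+TW[j][0]/4,160+TW[j][1]/4),ray("wrist",220+R[i][0]/4,50+R[i][1]/4,o)) if 0 else tri(ray("top",170+TW[{0:2,1:3,2:0,3:1}[i]][0]/4,160+TW[{0:2,1:3,2:0,3:1}[i]][1]/4),ray("wrist",220+R[i][0]/4,50+R[i][1]/4,o)))
print("slot",np.array([f(u,v,56) for u,v in[(466,255),(496,250),(505,346),(477,353)]]), f(486.5,301,56))
o=ob("w1");f=lambda u,v,z:atz("wrist",270+u/6,145+v/6,z,o)
P=[(442,190),(626,184),(630,352),(449,362)]
p=np.array([f(u,v,26) for u,v in P]);print("pocket",p,p.mean(0))
P=[(68,138),(704,103),(700,425),(98,456)]
p=np.array([f(u,v,26) for u,v in P]);print("rack",p,p.mean(0),np.degrees(np.arctan2(*(p[1]-p[0])[:2])),np.degrees(np.arctan2(*(p[2]-p[3])[:2])))
E
```

```text
R [[565.8  22.3 130. ]
 [558.7  62.  130. ]
 [598.1  69.5 130. ]
 [605.8  29.4 130. ]] [582.1  45.8 130. ] -10.19545234049242 -10.818862043488126
L [[577.5 -40.5 130. ]
 [570.5  -0.7 130. ]
 [610.5   6.5 130. ]
 [617.2 -33.  130. ]] [593.9 -16.9 130. ] -10.024908709638325 -9.609697762383467
[[543.3 -79.4 130. ]
 [513.8  88.2 130. ]
 [632.8 109.4 130. ]
 [663.1 -56.9 130. ]] [588.3  15.3 130. ]
(array([589.1,  57.7, 201. ]), [np.float64(0.7302198481196043), np.float64(0.7302198481196995)])
(array([596. ,  25.1, 188. ]), [np.float64(2.2127882164556834), np.float64(2.2127882164556976)])
(array([568.3,  24. ,  42.3]), [np.float64(0.7427862649585759), np.float64(0.7427862649585542)])
(array([556. ,  52.1, 194.3]), [np.float64(2.0279717732336517), np.float64(2.0279717732337104)])
slot [[567.3  39.5  56. ]
 [565.6  49.1  56. ]
 [595.8  53.3  56. ]
 [598.3  44.2  56. ]] [581.6  46.7  56. ]
pocket [[445.9 303.6  26. ]
 [452.1 344.1  26. ]
 [491.5 340.   26. ]
 [486.3 298.8  26. ]] [469.  321.6  26. ]
rack [[419.2 224.2  26. ]
 [437.1 363.3  26. ]
 [512.3 353.8  26. ]
 [494.3 214.3  26. ]] [465.7 288.9  26. ] 7.3336393236694715 7.36690827638306
```

```bash
python3 -m pendant '0 0 -0.04 -2.0 -3.6 0.2 100;0 0 -0.04 -2.0 -3.6 0.2 100;0 0 -0.04 -2.0 -3.6 0.2 100;0 0 -0.04 -2.0 -3.6 0.2 100;0 0 -0.04 -2.0 -3.6 0.2 100;0 0 -0.04 -2.0 -3.6 0.2 100;0 0 -0.04 -2.0 -3.6 0.2 100;0 0 -0.04 -2.0 -3.6 0.2 100'
python3 - <<'E'
from h import *
im=wsnap("w3")
E
```

```text
clock: 2.25
tool_pos: [471.1, -268.5, 327.4]
tool_rot: [[0.303, 0.953, -0.0], [0.953, -0.303, -0.0], [-0.0, -0.0, -1.0]]
contact_force: [1.3, -0.8, 0.5]
width: 0.999
```

View pics/w3.png

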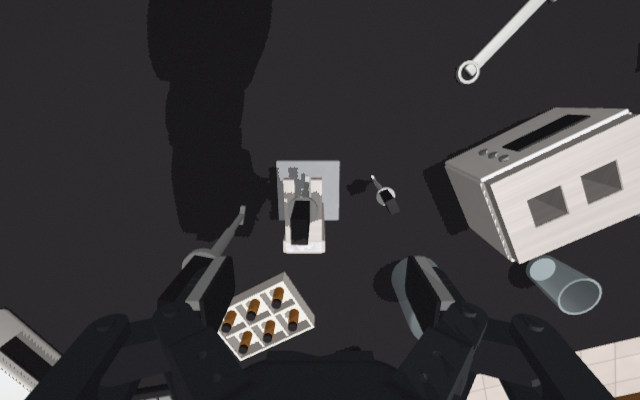

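```bash
python3 -m pendant '0 0 0 -1.4 -1.2 -0.6 100;0 0 0 -1.4 -1.2 -0.6 100;0 0 0 -1.4 -1.2 -0.6 100;0 0 0 -1.4 -1.2 -0.6 100;0 0 0 -1.4 -1.2 -0.6 100;0 0 0 -1.4 -1.2 -0.6 100;0 0 0 0 0 0 100;0 0 0 0 0 0 100'
python3 - <<'E'
from h import *
im=wsnap("w4")
crop(im,200,120,360,240,"w4c",5)
crop(cv2.imread("pics/w3.png"),260,150,355,265,"w3c",5)
E
```

```text
clock: 2.97
tool_pos: [388.0, -339.4, 291.0]
tool_rot: [[0.302, 0.953, -0.001], [0.953, -0.302, 0.0], [0.0, -0.001, -1.0]]
contact_force: [0.8, -0.0, 0.2]
width: 1.005
```

View pics/w4.png

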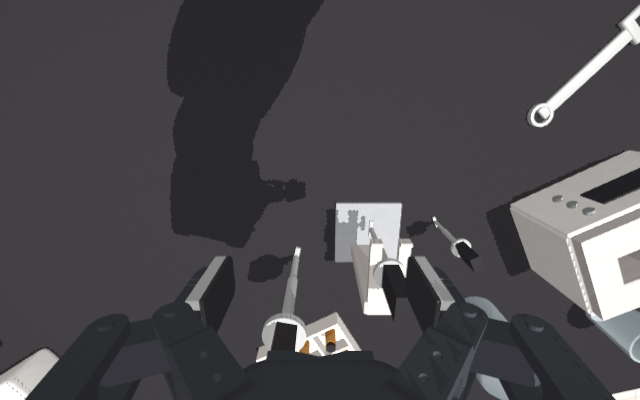

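View pics/w3c.png

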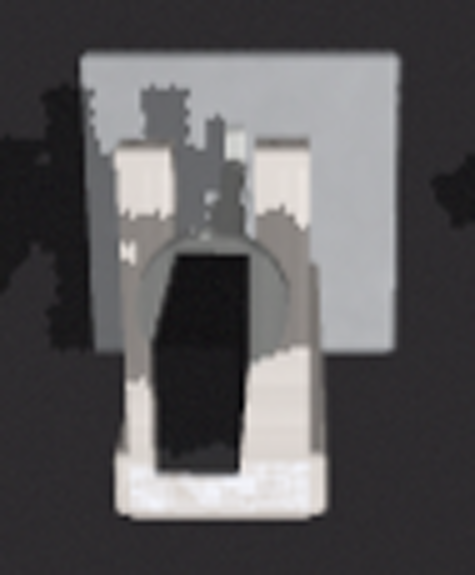

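```bash
python3 - <<'E'
from h import *
im=cv2.imread("pics/w4.png")
crop(im,325,195,435,325,"w4c",6)
E
```

```text
(no output)
```

View pics/w4c.png

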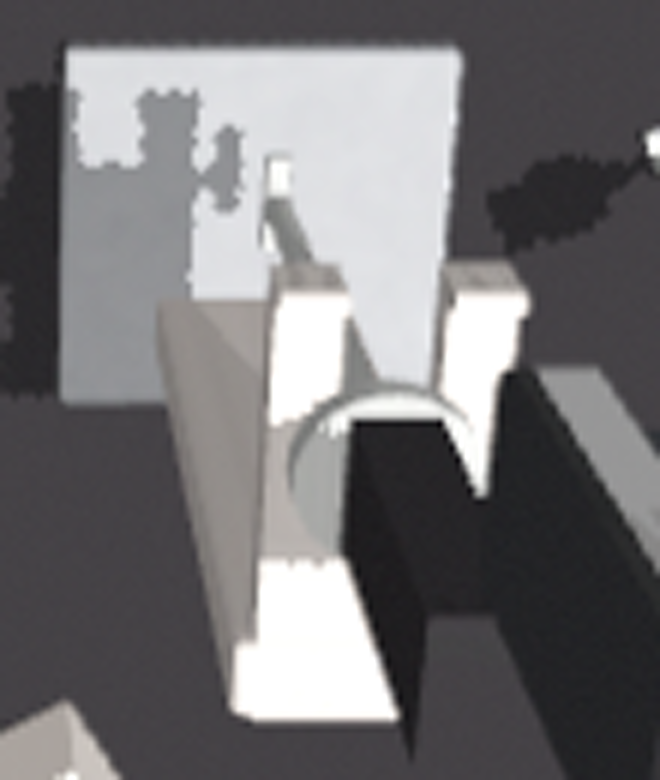

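```bash
python3 - <<'E'
from h import *
np.set_printoptions(precision=1,suppress=True)
o3,o4=ob("w3"),ob("w4")
a=lambda u,v:ray("wrist",260+u/5,150+v/5,o3)
b=lambda u,v:ray("wrist",325+u/6,195+v/6,o4)
R=np.array(o4["tool_rot"])
pts={"tipL_top_outer":((116,150),(275,293)),"tipL_inner":((174,150),(350,297)),"tipR_inner":((255,150),(448,293)),"tipR_out":((310,150),(528,297)),
"grip_lf_base(front left)":((178,254),(352,420)),"foot end mid":((235,145),(279,175)),"foot top end":((235,128),(279,156)),"base cornerL":((82,55),(66,48)),"base cornR":((399,55),(462,50)),"backL":((116,516),(232,715))}
for n,(p,q) in pts.items():
    x,e=tri(a(*p),b(*q));print(n,x,np.round(e,1))
print(R)
E
```

```text
tipL_top_outer [ 460.1 -306.6  156.5] [0.4 0.4]
tipL_inner [ 463.6 -294.4  158.2] [0.5 0.5]
tipR_inner [ 469.5 -278.   155.5] [0.5 0.5]
tipR_out [ 471.8 -266.1  160.3] [0.2 0.2]
grip_lf_base(front left) [ 485.  -300.3  161.8] [0.1 0.1]
foot end mid [ 492.8 -294.6   39.8] [0.3 0.3]
foot top end [ 488.1 -293.2   39.4] [0.1 0.1]
base cornerL [ 458.3 -335.4    5.6] [0.2 0.2]
base cornR [ 488.  -240.3    8.2] [0.2 0.2]
backL [ 544.2 -336.7  154.5] [0.2 0.2]
[[ 0.3  1.  -0. ]
 [ 1.  -0.3  0. ]
 [ 0.  -0.  -1. ]]
```

```bash
python3 -m pendant '0 0 0 3.77 1.39 0 50;0 0 0 3.77 1.39 0 50;0 0 0 3.78 1.40 0 50;0 0 0 0 0 -1 50;0 0 0 0 0 -3 50;0 0 0 0 0 -3 50;0 0 0 0 0 -3 50;0 0 0 0 0 -2.13 50'
python3 - <<'E'
from h import *
cv2.imwrite("pics/w5.png",r.grab_frame("wrist")); print(r.get_obs()["tool_pos"],r.get_obs()["contact_force"])
E
```

```text
clock: 3.68
tool_pos: [501.9, -296.0, 167.8]
tool_rot: [[0.3, 0.954, -0.001], [0.954, -0.3, 0.001], [0.001, -0.001, -1.0]]
contact_force: [-0.1, 0.4, -0.4]
width: 0.5
[ 500.75764644 -295.473421    164.71350763] [-0.12312832 -0.01470278 -6.87701301]
```

View pics/w5.png

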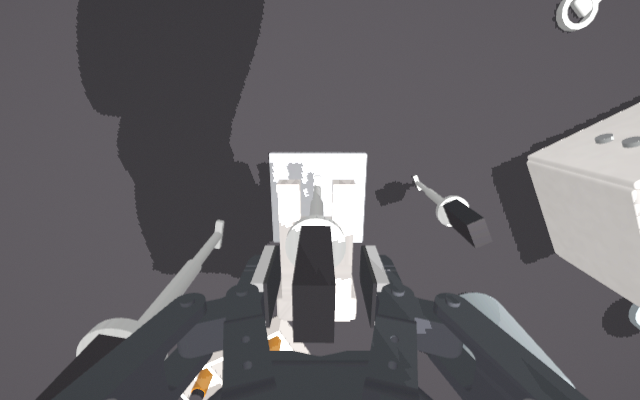

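```bash
python3 -m pendant '0 0 0 0 0 0 50;0 0 0 0 0 0 15;0 0 0 0 0 0 0;0 0 0 0 0 0 0;0 0 0 0 0 0 0;0 0 0 0 0 0 0;0 0 0 0 0 0 0;0 0 0 0 0 0 0'
python3 - <<'E'
from h import *
o=r.get_obs();print(o["tool_pos"],o["contact_force"],o["torque"],o["width"])
E
```

```text
clock: 4.4
tool_pos: [502.4, -297.6, 171.6]
tool_rot: [[0.301, 0.954, 0.003], [0.954, -0.301, -0.001], [-0.0, 0.003, -1.0]]
contact_force: [0.4, 0.5, 8.5]
width: 0.181
[ 502.38076861 -297.58468796  171.64545558] [0.41717464 0.45576174 8.52297761] [ 3.55163953e-01 -1.73741630e-04 -1.80415640e-02] 0.18052590214011652
```

```bash
python3 -m pendant '0 0 0 0 0 0.7 0;0 0 0 0 0 0.7 0;0 0 0 0 0 0 0;0 0 0 -1.0 0.32 0 0;0 0 0 -2.4 0.76 0 0;0 0 0 -2.4 0.76 0 0;0 0 0 -2.4 0.76 0 0;0 0 0 -1.0 0.32 0 0'
python3 - <<'E'
from h import *
wsnap("w6");cv2.imwrite("pics/s6.png",r.grab_frame("scene"))
crop(cv2.imread("pics/s6.png"),180,200,320,320,"s6c",5)
E
```

```text
clock: 5.07
tool_pos: [407.0, -267.7, 184.5]
tool_rot: [[0.302, 0.953, -0.001], [0.953, -0.302, -0.0], [-0.0, -0.001, -1.0]]
contact_force: [0.6, 0.2, -1.0]
width: 0.177
```

View pics/w6.png

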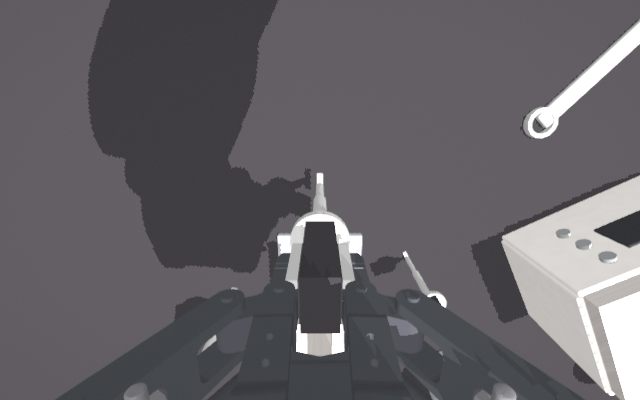

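View pics/s6c.png

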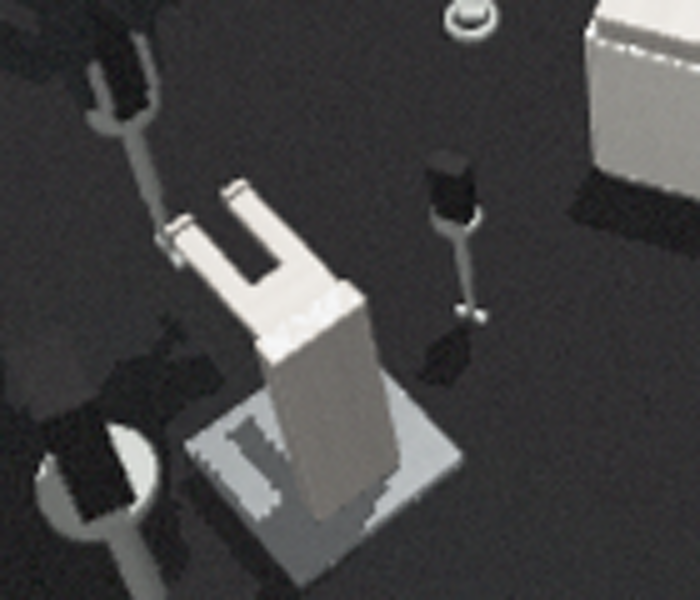

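```bash
python3 - <<'E'
from h import *
crop(cv2.imread("pics/w6.png"),280,165,360,245,"w6c",9)
crop(cv2.imread("pics/s6.png"),190,200,240,260,"s6d",12)
E
```

```text
(no output)
```

View pics/w6c.png

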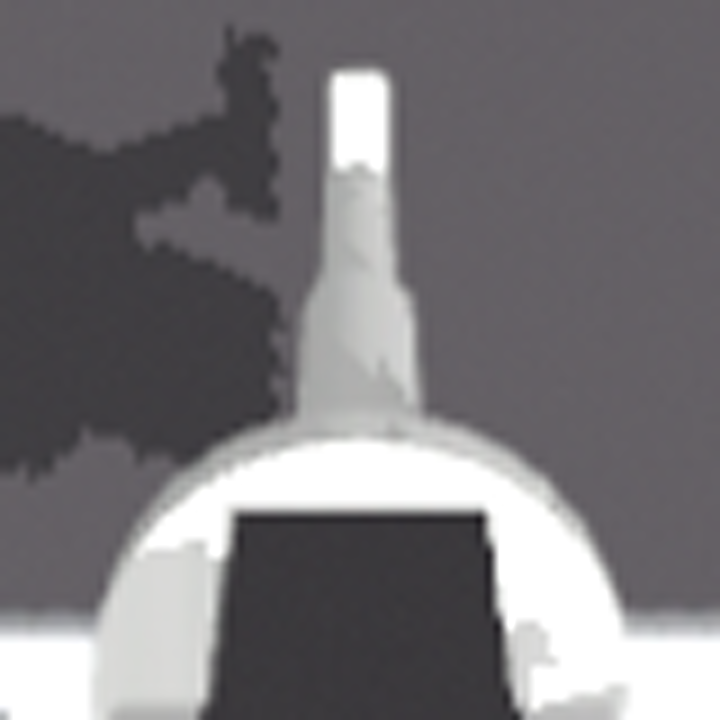

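View pics/s6d.png

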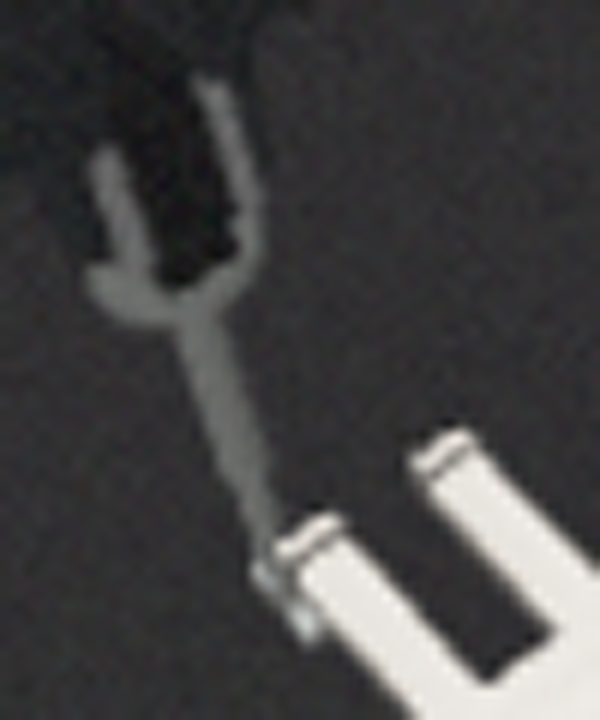

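```bash
python3 - <<'E'
from h import *
c=r.calibration("wrist");M=np.array(c["tool_from_camera"])
def ty(u,v):
    d=M[:3,:3]@np.array([(u-c["cx"])/c["fx"],(v-c["cy"])/c["fy"],1]);return M[:3,3],d
for v in (210,211,212,213.5):
    o,d=ty(320,v);k=(16.6-o[2])/d[2];print("collar",v,(o+k*d)[1]+17)
for v in (172.5,173,173.5):
  for dy in(-2,-1,0,1):
    o,d=ty(320,v);k=(-12+dy-o[1])/d[1];p=o+k*d;print("foot",v,dy,p[2],"below origin",p[2]-16.6)
o,d=ty(320,173);print(d, ty(280+300/9,213)[1])
# lateral: tool x at foot & collar
o,d=ty(280+360/9,176);print("foot x",(o+d*265)[:1]); o,d=ty(280+361/9,226);print("collar x",(o+d*170)[:1])
# scene
o6=ob("w6");R=np.array(o6["tool_rot"]);p=np.array(o6["tool_pos"])
for n,(u,v) in {"end near":(253,577),"end far low":(310,643)}.items(): print(n,190+u/12,200+v/12)
for d in(108,112,116,120,124):
    q=[proj("scene",p+R@np.array([0.3,y,16.6+d])) for y in(-12.5,11.5)];print(d,[( (a-190)*12,(b-200)*12) for a,b in q])
E
```

```text
collar 210 -3.8580452116305324
collar 211 -3.2511865190569793
collar 212 -2.6429764677552683
collar 213.5 -1.7281177026709003
foot 172.5 -2 142.7193374424082 below origin 126.11933744240821
foot 172.5 -1 147.11667673189547 below origin 130.51667673189547
foot 172.5 0 151.5140160213828 below origin 134.9140160213828
foot 172.5 1 155.91135531087005 below origin 139.31135531087006
foot 173 -2 140.53537189439302 below origin 123.93537189439303
foot 173 -1 144.89908650206084 below origin 128.29908650206085
foot 173 0 149.2628011097286 below origin 132.6628011097286
foot 173 1 153.62651571739642 below origin 137.02651571739642
foot 173.5 -2 138.38227384386832 below origin 121.78227384386832
foot 173.5 -1 142.71283901063 below origin 126.11283901063001
foot 173.5 0 147.0434041773917 below origin 130.4434041773917
foot 173.5 1 151.37396934415332 below origin 134.77396934415333
[0.00256798 0.22429737 0.97876971] [-0.01975346  0.35202701  0.93701848]
foot x [0.37815189]
collar x [0.21267865]
end near 211.08333333333334 248.08333333333334
end far low 215.83333333333334 253.58333333333334
108 [(np.float64(264.80658852317356), np.float64(537.7640973606342)), (np.float64(327.15216557708004), np.float64(607.0793082484398))]
112 [(np.float64(268.51931332268487), np.float64(548.7055471523547)), (np.float64(330.7269153292509), np.float64(617.9452438044445))]
116 [(np.float64(272.21085399241576), np.float64(559.5845670294223)), (np.float64(334.2810357343749), np.float64(628.7484736688308))]
120 [(np.float64(275.8813913257452), np.float64(570.4016897923461)), (np.float64(337.81470485199725), np.float64(639.4895390776779))]
124 [(np.float64(279.53110406460655), np.float64(581.1574421960051)), (np.float64(341.32809869834387), np.float64(650.1689750561208))]
```

```bash
python3 - <<'E'
from h import *
print(atz("wrist",136,277,190,ob("w2")),atz("top",375,144,190))
print(atz("top",380,221,130),atz("top",475,225,160))
E
python3 -m pendant '0 0 0 0 0 2 0;0 0 0 0 0 3.5 0;0 0 0 0 0 3.5 0;0 0 0.05 1 1.7 1.6 0;0 0 0.054 1.9 3.5 0 0;0 0 0.054 1.9 3.5 0 0;0 0 0.054 1.9 3.5 0 0;0 0 0.054 1.9 3.5 0 0'
```

```text
[ 726.03978723 -166.79395519  190.        ] [ 726.69783344 -175.71442589  190.        ]
[ 532.21664927 -196.08037603  130.        ] [ 523.05644617 -438.02797719  160.        ]
clock: 5.83
tool_pos: [496.8, -109.4, 290.5]
tool_rot: [[0.037, 0.999, 0.001], [0.999, -0.037, -0.0], [-0.0, 0.001, -1.0]]
contact_force: [-0.0, -0.8, -2.0]
width: 0.179
```

```bash
python3 -m pendant '0 0 0.0435 1.75 3.16 0 0;0 0 0.0435 1.75 3.16 0 0;0 0 0.0435 1.75 3.16 0 0;0 0 0.0435 1.75 3.16 0 0;0 0 0.0435 1.77 3.16 0 0;0 0 0 0 0 0 0;0 0 0 0 0 0 0;0 0 0 0 0 0 0'
python3 - <<'E'
from h import *
im=wsnap("w7");crop(im,260,100,380,220,"w7c",6);print(r.get_obs()["contact_force"])
E
```

```text
clock: 6.5
tool_pos: [583.4, 46.4, 290.0]
tool_rot: [[-0.176, 0.984, 0.0], [0.984, 0.176, -0.0], [-0.0, -0.0, -1.0]]
contact_force: [-0.3, -0.5, -1.4]
width: 0.18
[ 0.24645317 -0.30364569 -2.27355902]
```

View pics/w7.png

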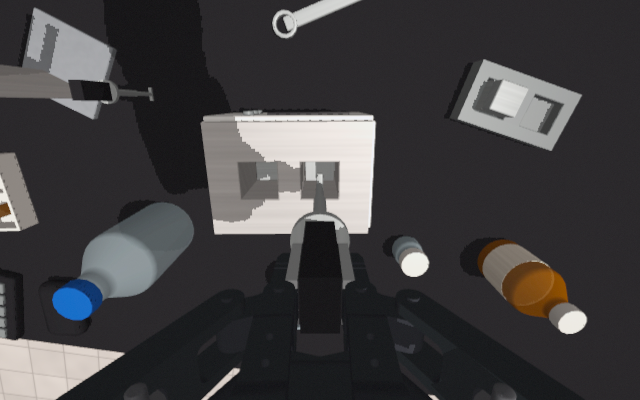

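View pics/w7c.png

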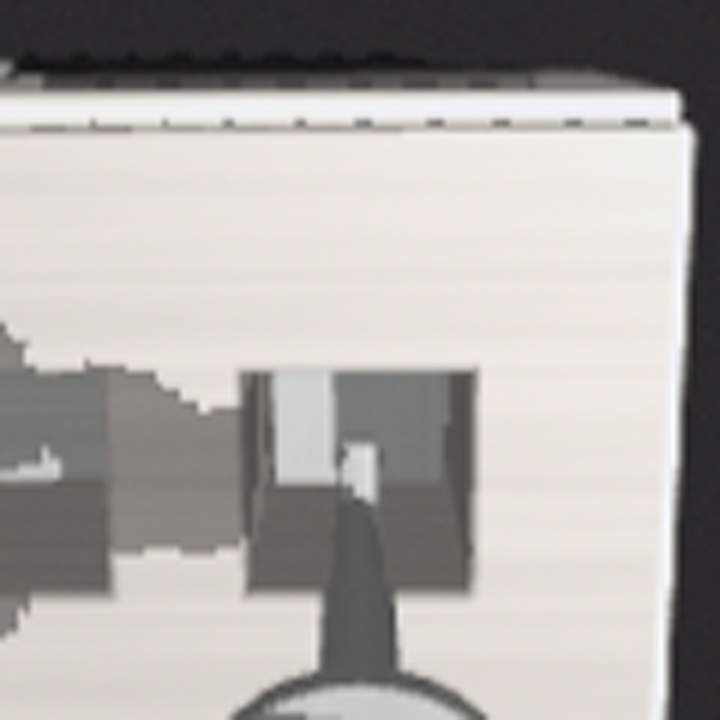

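```bash
python3 - <<'E'
from h import *
np.set_printoptions(precision=2,suppress=True)
o=ob("w7");f=lambda u,v,z:atz("wrist",260+u/6,100+v/6,z,o)
W=np.array([f(u,v,130) for u,v in[(241,371),(477,371),(472,596),(247,596)]]);print(W,W.mean(0))
R=np.array(o["tool_rot"]);p=np.array(o["tool_pos"])
print("well in tool",R.T@(W.mean(0)-p))
C=[f(272,400,56),f(445,400,56)];print("cart mid in tool x",[ (R.T@(c-p))[0] for c in C])
# key in tool from this image: foot near end underside v, collar edge
print("foot bottom v",100+443/6,"collar rim",100+668/6)
for n in["w2"]:
    s=np.array([581.6,46.7,56]);print("slot tool",R.T@(s-p))
E
```

```text
[[565.98  22.54 130.  ]
 [558.83  62.31 130.  ]
 [598.7   69.43 130.  ]
 [605.8   29.95 130.  ]] [582.33  46.06 130.  ]
well in tool [ -0.03  -1.09 159.97]
cart mid in tool x [np.float64(-18.60767304702022), np.float64(18.43894010923404)]
foot bottom v 173.83333333333331 collar rim 211.33333333333331
slot tool [  0.77  -1.69 233.97]
```

```bash
python3 -m pendant '0 0 0 0 0 -1 0;0 0 0 0 0 -2 0;0 0 0 0 0 -2 0;0 0 0 0 0 -2 0;0 0 0 0 0 -1 0;0 0 0 0 0 -0.3 0;0 0 0 0 0 0 0;0 0 0 0 0 0 0'
python3 -m pendant '0 0 0 0 0 -0.05 0;0 0 0 0 0 -0.05 0;0 0 0 0 0 -0.05 0;0 0 0 0 0 -0.05 0;0 0 0 0 0 -0.05 0;0 0 0 0 0 -0.05 0;0 0 0 0 0 0 0;0 0 0 0 0 0 0'
```

```text
clock: 7.22
tool_pos: [583.6, 46.2, 207.8]
tool_rot: [[-0.176, 0.984, 0.001], [0.984, 0.176, -0.0], [-0.0, 0.001, -1.0]]
contact_force: [0.2, 0.8, -0.7]
width: 0.176
clock: 7.88
tool_pos: [583.3, 46.7, 203.9]
tool_rot: [[-0.177, 0.984, -0.0], [0.984, 0.177, -0.0], [-0.0, -0.0, -1.0]]
contact_force: [-0.4, -0.1, -1.6]
width: 0.182
```

```bash
python3 -m pendant '0 0 0 0 0 -0.05 0;0 0 0 0 0 -0.05 0;0 0 0 0 0 -0.05 0;0 0 0 0 0 -0.05 0;0 0 0 0 0 -0.05 0;0 0 0 0 0 -0.05 0;0 0 0 0 0 -0.05 0;0 0 0 0 0 0 0'
```

```text
clock: 8.55
tool_pos: [583.2, 46.7, 200.4]
tool_rot: [[-0.177, 0.984, -0.0], [0.984, 0.177, -0.0], [-0.0, -0.0, -1.0]]
contact_force: [-0.3, 1.2, -1.1]
width: 0.18
```

```bash
python3 - <<'E'
from h import *
im=wsnap("w8");c=im[120:260,260:380].astype(float)
cv2.imwrite("pics/w8c.png",cv2.resize(np.clip(c*1.5,0,255).astype(np.uint8),None,fx=5,fy=5,interpolation=cv2.INTER_CUBIC))
E
```

```text
(no output)
```

View pics/w8c.png

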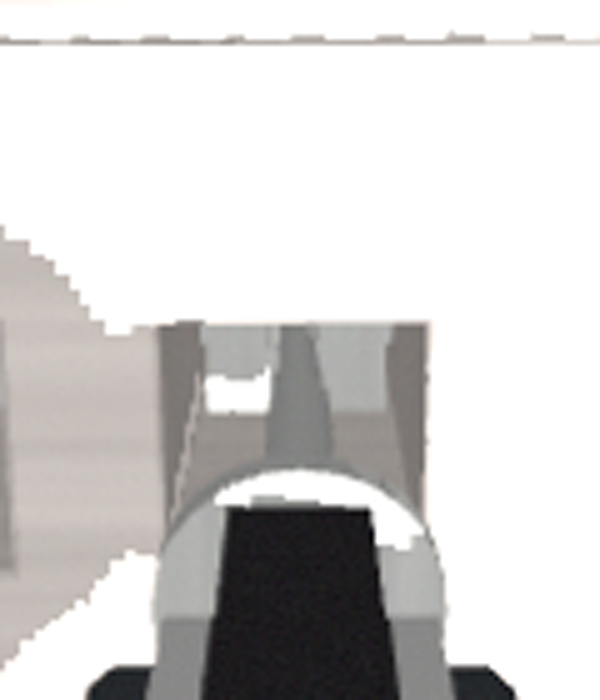

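```bash
python3 -m pendant '0 0 0 0 0 -0.05 0;0 0 0 0 0 -0.05 0;0 0 0 0 0 -0.05 0;0 0 0 0 0 -0.05 0;0 0 0 0 0 -0.05 0;0 0 0 0 0 -0.05 0;0 0 0 0 0 -0.05 0;0 0 0 0 0 0 0'
```

```text
clock: 9.27
tool_pos: [583.2, 46.7, 196.9]
tool_rot: [[-0.177, 0.984, -0.0], [0.984, 0.177, -0.0], [-0.0, -0.0, -1.0]]
contact_force: [-0.4, 0.2, -0.2]
width: 0.177
```

```bash
python3 -m pendant '0 0 0 0 0 -0.05 0;0 0 0 0 0 -0.05 0;0 0 0 0 0 -0.05 0;0 0 0 0 0 -0.05 0;0 0 0 0 0 -0.05 0;0 0 0 0 0 -0.05 0;0 0 0 0 0 0 0;0 0 0 0 0 0 0'
```

```text
clock: 9.93
tool_pos: [583.3, 46.7, 194.0]
tool_rot: [[-0.177, 0.984, -0.0], [0.984, 0.177, -0.0], [-0.0, -0.0, -1.0]]
contact_force: [0.7, 0.2, -1.2]
width: 0.179
```

```bash
python3 -m pendant '0 0 0 0 0 -0.05 0;0 0 0 0 0 -0.05 0;0 0 0 0 0 -0.05 0;0 0 0 0 0 -0.05 0;0 0 0 0 0 -0.05 0;0 0 0 0 0 -0.05 0;0 0 0 0 0 0 0;0 0 0 0 0 0 0'
```

```text
clock: 10.6
tool_pos: [583.3, 46.7, 191.0]
tool_rot: [[-0.177, 0.984, -0.0], [0.984, 0.177, -0.0], [-0.0, -0.0, -1.0]]
contact_force: [-0.2, 1.0, -1.2]
width: 0.179
```

```bash
python3 -m pendant '0 0 0 0 0 -0.05 0;0 0 0 0 0 -0.05 0;0 0 0 0 0 -0.05 0;0 0 0 0 0 -0.05 0;0 0 0 0 0 -0.05 0;0 0 0 0 0 -0.05 0;0 0 0 0 0 0 0;0 0 0 0 0 0 0'
```

```text
clock: 11.27
tool_pos: [583.3, 46.7, 188.0]
tool_rot: [[-0.177, 0.984, 0.0], [0.984, 0.177, -0.0], [-0.0, 0.0, -1.0]]
contact_force: [-0.3, 0.3, -2.0]
width: 0.178
```

```bash
python3 -m pendant '0 0 0 0 0 -0.05 0;0 0 0 0 0 -0.05 0;0 0 0 0 0 -0.05 0;0 0 0 0 0 -0.05 0;0 0 0 0 0 -0.05 0;0 0 0 0 0 -0.05 0;0 0 0 0 0 0 0;0 0 0 0 0 0 0'
```

```text
clock: 11.93
tool_pos: [583.2, 46.7, 185.0]
tool_rot: [[-0.177, 0.984, -0.0], [0.984, 0.177, -0.0], [-0.0, -0.0, -1.0]]
contact_force: [0.2, 0.1, -1.6]
width: 0.18
```

```bash
python3 -m pendant '0 0 0 0 0 -0.05 0;0 0 0 0 0 -0.05 0;0 0 0 0 0 -0.05 0;0 0 0 0 0 -0.05 0;0 0 0 0 0 -0.05 0;0 0 0 0 0 0 0;0 0 0 0 0 0 0;0 0 0 0 0 0 0'
```

```text
clock: 12.6
tool_pos: [583.3, 46.7, 182.5]
tool_rot: [[-0.177, 0.984, 0.0], [0.984, 0.177, -0.0], [-0.0, 0.0, -1.0]]
contact_force: [0.5, -0.0, -1.0]
width: 0.182
```

```bash
python3 -m pendant '0 0 0 0 0 -0.05 0;0 0 0 0 0 -0.05 0;0 0 0 0 0 -0.05 0;0 0 0 0 0 -0.05 0;0 0 0 0 0 -0.05 0;0 0 0 0 0 0 0;0 0 0 0 0 0 0;0 0 0 0 0 0 0'
```

```text
clock: 13.27
tool_pos: [583.3, 46.7, 180.0]
tool_rot: [[-0.177, 0.984, 0.0], [0.984, 0.177, -0.0], [-0.0, 0.0, -1.0]]
contact_force: [0.1, -0.1, -2.3]
width: 0.179
```

```bash
python3 -m pendant '0 0 0 0 0 -0.05 0;0 0 0 0 0 -0.05 0;0 0 0 0 0 -0.05 0;0 0 0 0 0 -0.05 0;0 0 0 0 0 0 0;0 0 0 0 0 0 0;0 0 0 0 0 0 0;0 0 0 0 0 0 0'
```

```text
clock: 13.93
tool_pos: [583.3, 46.7, 178.0]
tool_rot: [[-0.177, 0.984, 0.0], [0.984, 0.177, -0.0], [-0.0, 0.0, -1.0]]
contact_force: [0.3, 0.4, -2.4]
width: 0.178
```

```bash
python3 -m pendant '0 0 0 0 0 -0.05 0;0 0 0 0 0 -0.05 0;0 0 0 0 0 -0.05 0;0 0 0 0 0 -0.05 0;0 0 0 0 0 -0.05 0;0 0 0 0 0 0 0;0 0 0 0 0 0 0;0 0 0 0 0 0 0'
```

```text
clock: 14.6
tool_pos: [583.3, 46.7, 175.5]
tool_rot: [[-0.177, 0.984, 0.0], [0.984, 0.177, -0.0], [-0.0, 0.0, -1.0]]
contact_force: [0.0, -0.5, -1.1]
width: 0.181
```

```bash
python3 -m pendant '0 0 0 0 0 -0.05 0;0 0 0 0 0 -0.05 0;0 0 0 0 0 -0.05 0;0 0 0 0 0 -0.05 0;0 0 0 0 0 -0.05 0;0 0 0 0 0 0 0;0 0 0 0 0 0 0;0 0 0 0 0 0 0'
```

```text
clock: 15.27
tool_pos: [583.3, 46.7, 173.1]
tool_rot: [[-0.177, 0.984, 0.0], [0.984, 0.177, -0.0], [-0.0, 0.0, -1.0]]
contact_force: [-0.8, 0.5, 1.7]
width: 0.176
```

```bash
python3 -m pendant '0 0 0 0 0 -0.05 0;0 0 0 0 0 -0.05 0;0 0 0 0 0 0 0;0 0 0 0 0 0 0;0 0 0 0 0 0 0;0 0 0 0 0 0 0;0 0 0 0 0 0 0;0 0 0 0 0 0 0'
```

```text
clock: 15.93
tool_pos: [583.4, 46.8, 172.2]
tool_rot: [[-0.177, 0.984, 0.0], [0.984, 0.177, -0.0], [-0.0, 0.0, -1.0]]
contact_force: [-0.3, 0.2, 6.3]
width: 0.183
```

```bash
python3 - <<'E'
from h import *
o=r.get_obs();print(np.round(o["qpos"],2),o["torque"])
E
python3 -m pendant '0 0 0 0 0 0.1 0;0 0 0 0 0 0.1 0;0 0 0 0 0 0.1 0;0 0 0 0 0 0.07 0;0 0 0 0 0 0 0;0 0 0 0 0 0 0;0 0 0 0 0 0 0;0 0 0 0 0 0 0'
```

```text
[-0.02  0.8  -0.24  1.52  0.23  0.85  1.41] [-0.01947315  0.21741265  0.00093957]
clock: 16.6
tool_pos: [583.2, 46.7, 175.6]
tool_rot: [[-0.177, 0.984, -0.0], [0.984, 0.177, -0.0], [-0.0, -0.0, -1.0]]
contact_force: [-1.0, -0.5, -1.3]
width: 0.179
```

```bash
python3 -m pendant '0 0 -0.098 -0.01 -0.01 0 0;0 0 -0.098 -0.01 -0.01 0 0;0 0 -0.098 -0.01 -0.01 0 0;0 0 -0.098 -0.01 -0.01 0 0;0 0 -0.098 -0.01 -0.01 0 0;0 0 -0.098 -0.01 -0.01 0 0;0 0 -0.098 -0.01 -0.01 0 0;0 0 -0.098 -0.01 -0.01 0 0'
```

```text
clock: 17.27
tool_pos: [582.3, 45.6, 175.6]
tool_rot: [[0.574, 0.819, -0.0], [0.819, -0.574, -0.001], [-0.001, 0.0, -1.0]]
contact_force: [-0.9, -1.8, -1.5]
width: 0.181
```

```bash
python3 -m pendant '0 0 -0.098 -0.01 -0.01 0 0;0 0 -0.098 -0.01 -0.01 0 0;0 0 -0.098 -0.01 -0.01 0 0;0 0 -0.098 -0.01 -0.01 0 0;0 0 -0.098 -0.01 -0.01 0 0;0 0 -0.098 -0.01 -0.01 0 0;0 0 -0.098 -0.01 -0.01 0 0;0 0 -0.1 -0.01 -0.01 0 0'
python3 -m pendant '0 0 0 0 0 0 0;0 0 0 0 0 0 0;0 0 0 0 0 0.1 0;0 0 0 0 0 0.1 0;0 0 0 0 0 0.1 0;0 0 0 0 0 0 0;0 0 0 0 0 0 0;0 0 0 0 0 0 0'
```

```text
clock: 17.93
tool_pos: [581.4, 44.5, 175.5]
tool_rot: [[0.985, 0.173, -0.001], [0.173, -0.985, -0.001], [-0.001, 0.001, -1.0]]
contact_force: [-1.2, -2.5, -2.2]
width: 0.174
clock: 18.6
tool_pos: [581.8, 45.1, 178.8]
tool_rot: [[0.984, 0.178, 0.0], [0.178, -0.984, 0.0], [0.0, 0.0, -1.0]]
contact_force: [1.0, -2.5, 0.7]
width: 0.179
```

```bash
python3 -m pendant '0 0 0 0 0 0.1 0;0 0 0 0 0 0.1 0;0 0 0 0 0 0.1 0;0 0 0 0 0 0.1 0;0 0 0 0 0 0.1 0;0 0 0 0 0 0.1 0;0 0 0 0 0 0.1 0;0 0 0 0 0 0.1 0'
python3 - <<'E'
from h import *
wsnap("w9")
E
```

```text
clock: 19.27
tool_pos: [581.6, 45.1, 186.7]
tool_rot: [[0.984, 0.178, -0.0], [0.178, -0.984, 0.0], [-0.0, -0.0, -1.0]]
contact_force: [0.6, -2.0, -8.0]
width: 0.179
```

```bash
python3 -m pendant '0 0 0 0 0 0.2 0;0 0 0 0 0 0.3 0;0 0 0 0 0 0.3 0;0 0 0 0 0 0.3 0;0 0 0 0 0 0.3 0;0 0 0 0 0 0.3 0;0 0 0 0 0 0.3 0;0 0 0 0 0 0.3 0'
```

```text
clock: 19.98
tool_pos: [581.8, 45.3, 210.3]
tool_rot: [[0.984, 0.178, 0.001], [0.178, -0.984, 0.0], [0.001, -0.0, -1.0]]
contact_force: [1.6, -0.9, -2.6]
width: 0.179
```

```bash
python3 -m pendant '0 0 0 0 0 0.3 0;0 0 0 0 0 0.3 0;0 0 0 0 0 0.3 0;0 0 0 0 0 0.3 0;0 0 0 0 0 0.3 0;0 0 0 0 0 0.3 0;0 0 0 0 0 0.3 0;0 0 0 0 0 0.3 0'
python3 - <<'E'
from h import *
im=wsnap("w10");crop(im,220,100,420,250,"w10c",4)
E
```

```text
clock: 20.65
tool_pos: [581.6, 45.1, 233.9]
tool_rot: [[0.984, 0.177, -0.0], [0.177, -0.984, 0.0], [-0.0, -0.0, -1.0]]
contact_force: [1.0, -0.3, -2.7]
width: 0.183
```

View pics/w10c.png

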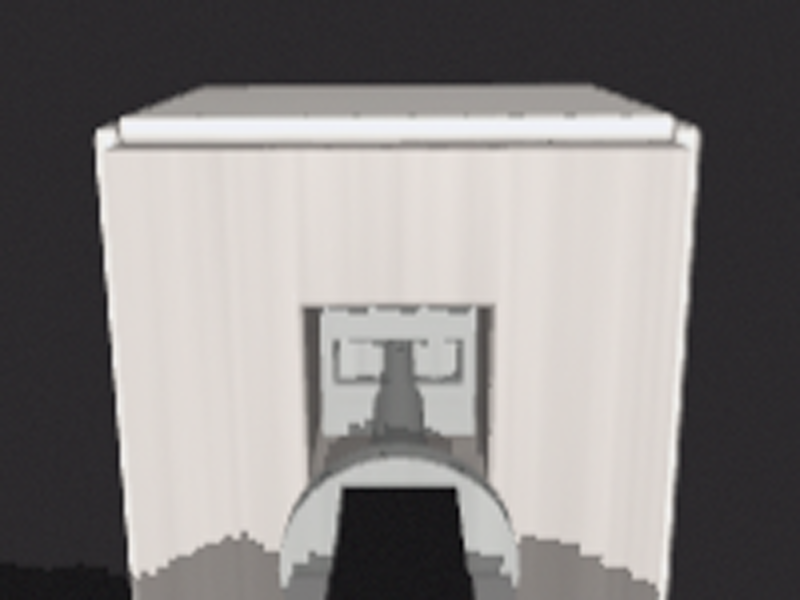

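```bash
python3 -m pendant '0 0 0 0 0 0.6 0;0 0 0 0 0 1 0;0 0 0 0 0 1.5 0;0 0 0 0 0 1.5 0;0 0 0 0 0 1.5 0;0 0 0 0 0 1.5 0;0 0 0 0 0 1 0;0 0 0 0 0 0.4 0'
python3 - <<'E'
from h import *
im=wsnap("w11");cv2.imwrite("pics/s11.png",r.grab_frame("scene"));crop(cv2.imread("pics/s11.png"),270,80,380,210,"s11c",5)
E
```

```text
clock: 21.37
tool_pos: [581.9, 45.2, 325.3]
tool_rot: [[0.984, 0.178, 0.002], [0.178, -0.984, 0.0], [0.002, -0.0, -1.0]]
contact_force: [-0.3, -0.0, -3.4]
width: 0.179
```

View pics/w11.png

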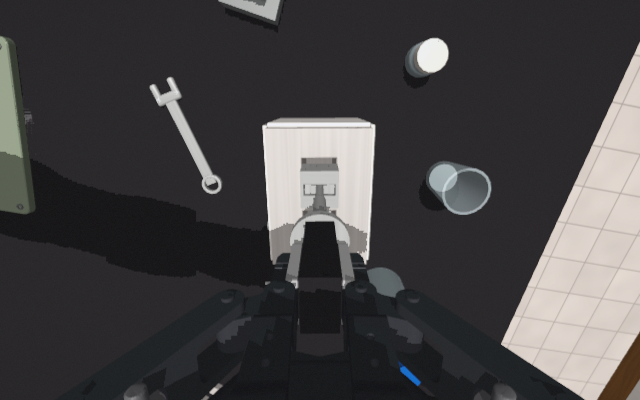

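View pics/s11c.png

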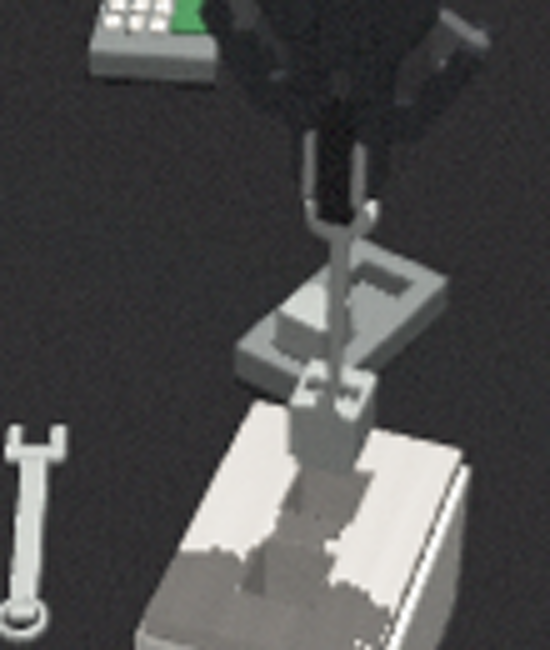

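```bash
python3 - <<'E'
from h import *
crop(cv2.imread("pics/w11.png"),280,145,360,225,"w11c",9)
E
```

```text
(no output)
```

View pics/w11c.png

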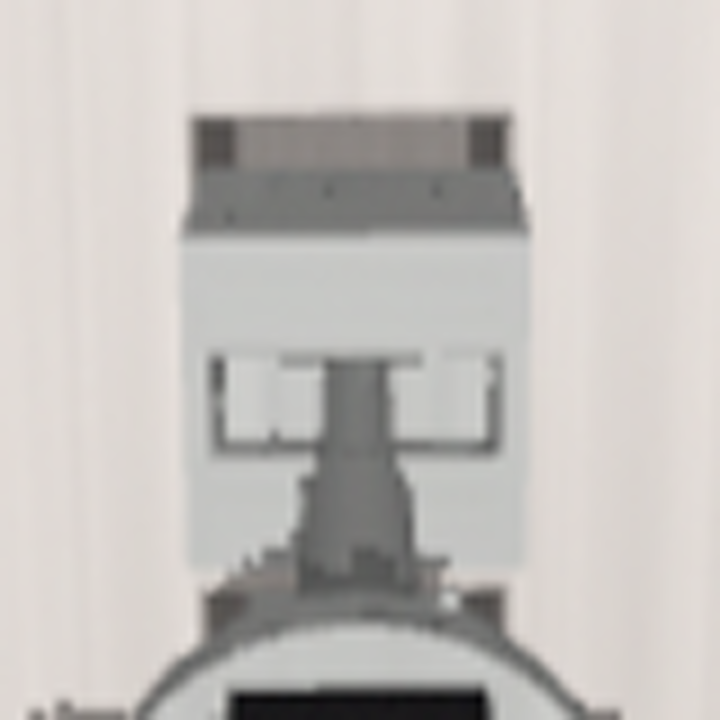

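```bash
cat >> h.py <<'E'
def tool_at(u,v,z):
    c=r.calibration("wrist");M=np.array(c["tool_from_camera"])
    d=M[:3,:3]@np.array([(u-c["cx"])/c["fx"],(v-c["cy"])/c["fy"],1]);o=M[:3,3];return o+d*(z-o[2])/d[2]
E
python3 - <<'E'
from h import *
np.set_printoptions(precision=2,suppress=True)
for z in(121,124.7,128):
    P=np.array([tool_at(280+u/9,145+v/9,z) for u,v in[(181,233),(529,233),(526,571),(188,571)]]);print(z,P[:,:2].tolist(),P.mean(0))
    S=np.array([tool_at(280+u/9,145+v/9,z) for u,v in[(211,355),(502,355),(500,452),(214,452)]]);print("slot",S.mean(0))
E
```

```text
121 [[-16.8433059851383, -20.871112158321857], [18.08748963057232, -20.895042772587622], [18.524969834436348, 15.11501938496437], [-16.808471687493327, 15.133581191612393]] [  0.74  -2.88 121.  ]
slot [  0.81  -3.06 121.  ]
124.7 [[-17.08540068100839, -20.055766035661478], [18.335153296103677, -20.080032176737426], [18.778767330703975, 16.434920543007053], [-17.05007797798259, 16.453742601385628]] [  0.74  -1.81 124.7 ]
slot [  0.82  -1.99 124.7 ]
128 [[-17.301322977324958, -19.32856543977519], [18.556042511307325, -19.353130834492653], [19.005127259807537, 17.612129683964042], [-17.265564669500044, 17.631183858750944]] [  0.75  -0.86 128.  ]
slot [  0.82  -1.04 128.  ]
```

```bash
python3 -m pendant '0 0 -0.019 -0.30 0.74 0 0;0 0 -0.019 -0.61 1.48 0 0;0 0 -0.019 -0.91 2.22 0 0;0 0 -0.019 -1.07 2.59 0 0;0 0 -0.019 -1.07 2.59 0 0;0 0 -0.019 -1.07 2.59 0 0;0 0 -0.019 -1.07 2.59 0 0;0 0 -0.019 -1.07 2.59 0 0'
python3 -m pendant '0 0 -0.019 -1.07 2.59 -0.5 0;0 0 -0.019 -1.07 2.59 -1.5 0;0 0 -0.019 -0.91 2.22 -2 0;0 0 -0.019 -0.61 1.48 -2 0;0 0 -0.019 -0.30 0.74 -2 0;0 0 -0.019 -0.19 0.47 -1.5 0;0 0 -0.019 0 0 -0.9 0;0 0 -0.019 0 0 -0.4 0'
python3 -m pendant '0 0 0 0 0 0 0;0 0 0 0 0 0 0;0 0 0 0 0 0 0;0 0 0 0 0 0 0;0 0 0 0 0 0 0;0 0 0 0 0 0 0;0 0 0 0 0 0 0;0 0 0 0 0 0 0'
python3 - <<'E'
from h import *
im=wsnap("w12");crop(im,260,110,380,230,"w12c",6)
E
```

```text
clock: 22.13
tool_pos: [509.0, 220.2, 323.0]
tool_rot: [[1.0, 0.026, -0.001], [0.026, -1.0, -0.0], [-0.001, 0.0, -1.0]]
contact_force: [0.7, 0.7, -1.7]
width: 0.177
clock: 22.8
tool_pos: [468.0, 319.5, 214.2]
tool_rot: [[0.992, -0.126, -0.002], [-0.126, -0.992, -0.001], [-0.002, 0.002, -1.0]]
contact_force: [-0.5, -0.1, -2.1]
width: 0.177
clock: 23.47
tool_pos: [468.5, 319.9, 215.7]
tool_rot: [[0.992, -0.125, -0.0], [-0.125, -0.992, 0.0], [-0.0, -0.0, -1.0]]
contact_force: [-0.7, -0.2, -3.1]
width: 0.18
```

View pics/w12.png

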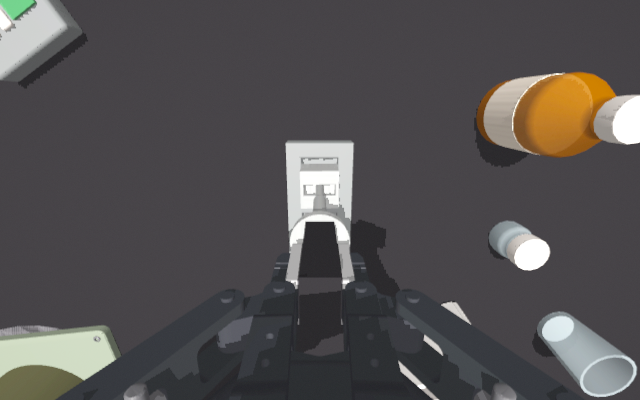

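View pics/w12c.png

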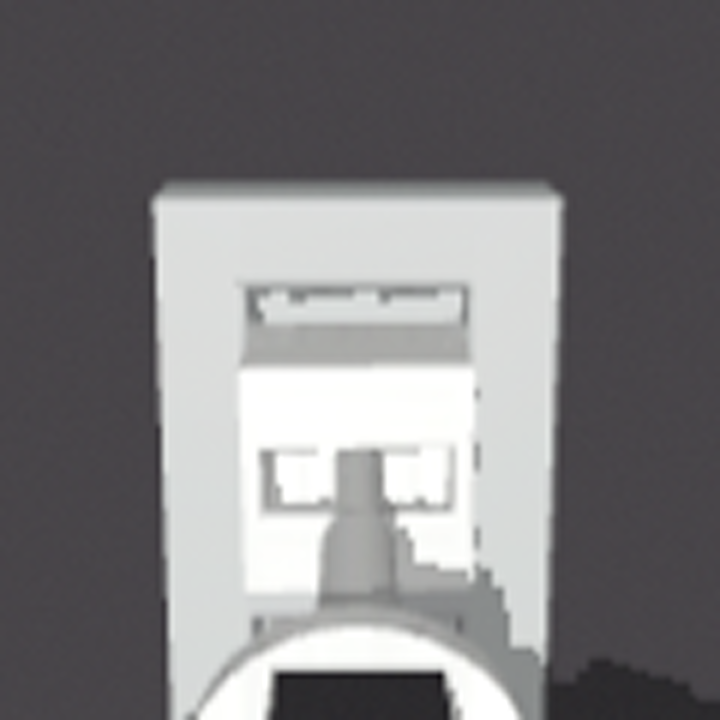

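```bash
python3 - <<'E'
from h import *
np.set_printoptions(precision=2,suppress=True)
g=lambda u,v,z:tool_at(260+u/6,110+v/6,z)[:2]
z=189.7
a,b=g(154,197,z),g(562,197,z);print("rack near corners",a,b,"-> pocket cx",(a+b)/2,"pocket cy",a[1]+37)
a,b=g(241,284,z),g(470,284,z);print("pocket near",a,b,"c",(a+b)/2+[0,20.5])
P=np.array([g(u,v,124.7) for u,v in[(240,366),(474,366),(472,592),(246,595)]]);print(P,P.mean(0))
E
```

```text
rack near corners [-36.63 -37.59] [ 38.56 -37.65] -> pocket cx [  0.96 -37.62] pocket cy -0.5893980230123503
pocket near [-20.91 -21.5 ] [ 21.93 -21.53] c [ 0.51 -1.01]
[[-17.11 -20.19]
 [ 18.62 -20.22]
 [ 19.08  16.41]
 [-16.87  16.94]] [ 0.93 -1.77]
```

```bash
python3 -m pendant '0 0 0 -0.01 -0.07 -0.3 0;0 0 0 0 0 -0.5 0;0 0 0 0 0 -0.5 0;0 0 0 0 0 -0.4 0;0 0 0 0 0 -0.2 0;0 0 0 0 0 -0.2 0;0 0 0 0 0 -0.2 0;0 0 0 0 0 -0.2 0'
python3 -m pendant '0 0 0 0 0 -0.15 0;0 0 0 0 0 -0.15 0;0 0 0 0 0 -0.15 0;0 0 0 0 0 -0.15 0;0 0 0 0 0 -0.1 0;0 0 0 0 0 0 0;0 0 0 0 0 0 0;0 0 0 0 0 0 0'
python3 - <<'E'
from h import *
im=wsnap("w13");crop(im,260,110,380,230,"w13c",6)
E
```

```text
clock: 24.18
tool_pos: [468.4, 319.2, 190.5]
tool_rot: [[0.992, -0.125, 0.0], [-0.125, -0.992, 0.0], [0.0, -0.0, -1.0]]
contact_force: [0.3, -0.3, -2.8]
width: 0.177
clock: 24.85
tool_pos: [468.4, 319.2, 183.7]
tool_rot: [[0.992, -0.125, -0.0], [-0.125, -0.992, 0.0], [-0.0, -0.0, -1.0]]
contact_force: [0.2, 1.2, -2.6]
width: 0.179
```

View pics/w13c.png

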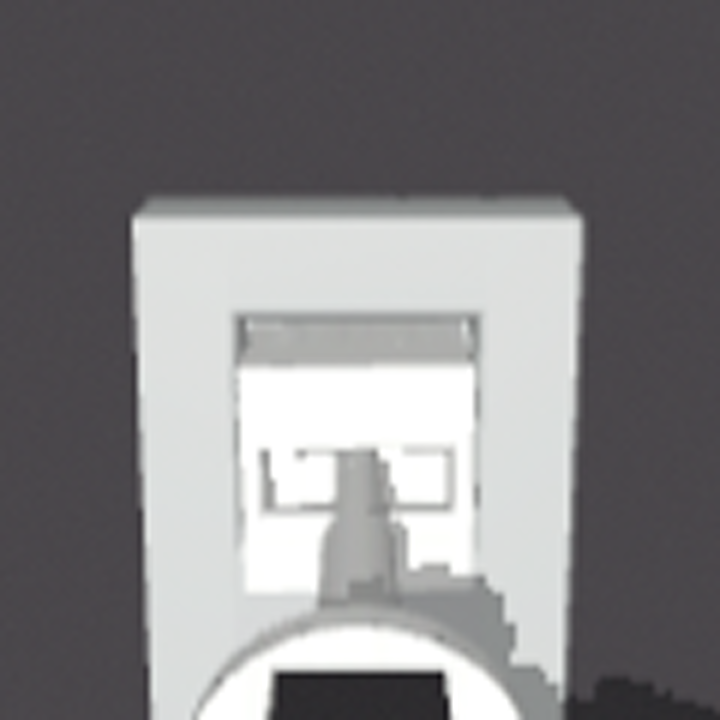

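```bash
python3 -m pendant '0 0 0 0 0 -0.08 0;0 0 0 0 0 -0.08 0;0 0 0 0 0 -0.07 0;0 0 0 0 0 -0.07 0;0 0 0 0 0 -0.07 0;0 0 0 0 0 -0.07 0;0 0 0 0 0 -0.07 0;0 0 0 0 0 -0.07 0'
python3 -m pendant '0 0 0 0 0 -0.07 0;0 0 0 0 0 -0.07 0;0 0 0 0 0 -0.07 0;0 0 0 0 0 -0.07 0;0 0 0 0 0 -0.07 0;0 0 0 0 0 -0.05 0;0 0 0 0 0 0 0;0 0 0 0 0 0 0'
python3 - <<'E'
from h import *
im=wsnap("w14");crop(im,260,110,380,230,"w14c",6)
E
```

```text
clock: 25.57
tool_pos: [468.4, 319.2, 177.8]
tool_rot: [[0.992, -0.125, 0.0], [-0.125, -0.992, 0.0], [0.0, -0.0, -1.0]]
contact_force: [-1.0, 0.8, -1.6]
width: 0.18
clock: 26.23
tool_pos: [468.3, 319.2, 173.9]
tool_rot: [[0.992, -0.125, -0.0], [-0.125, -0.992, -0.0], [-0.0, 0.0, -1.0]]
contact_force: [0.1, 0.8, -0.8]
width: 0.182
```

View pics/w14c.png

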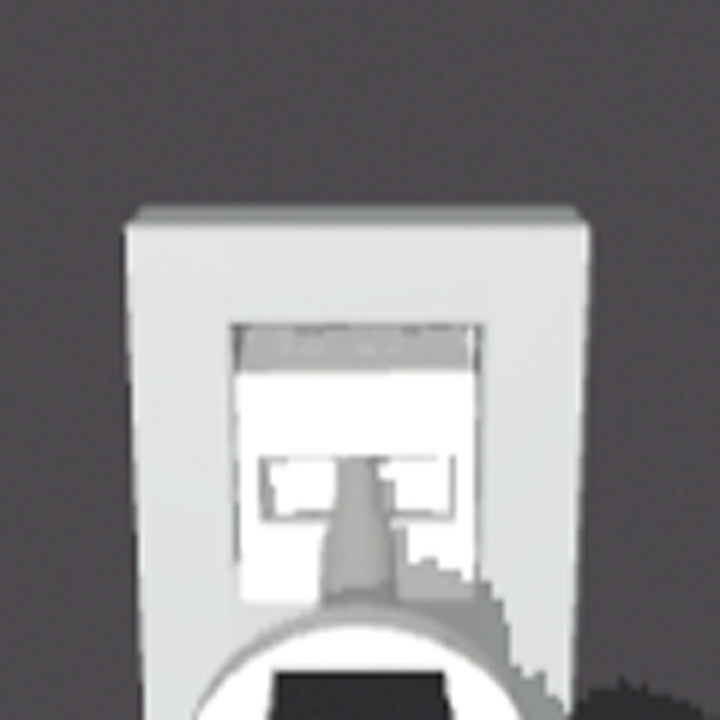

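```bash
python3 -m pendant '0 0 0 0 0 -0.05 0;0 0 0 0 0 -0.05 0;0 0 0 0 0 -0.05 0;0 0 0 0 0 -0.05 0;0 0 0 0 0 -0.05 0;0 0 0 0 0 0 0;0 0 0 0 0 0 0;0 0 0 0 0 0 0'
```

```text
clock: 26.95
tool_pos: [468.4, 319.2, 171.5]
tool_rot: [[0.992, -0.125, 0.0], [-0.125, -0.992, 0.0], [-0.0, -0.0, -1.0]]
contact_force: [0.0, -0.2, 0.3]
width: 0.18
```

```bash
python3 -m pendant '0 0 0 0 0 0.1 0;0 0 0 0 0 0.1 0;0 0 0.05 0.01 0.01 0 0;0 0 0.1 0.014 0.008 0 0;0 0 0.1 0.014 0.008 0 0;0 0 0.1 0.014 0.008 0 0;0 0 0.1 0.014 0.008 0 0;0 0 0.1 0.014 0.008 0 0'
python3 -m pendant '0 0 0.1 0.014 0.007 0 0;0 0 0.1 0.014 0.007 0 0;0 0 0.1 0.014 0.007 0 0;0 0 0.1 0.014 0.007 0 0;0 0 0.1 0.014 0.007 0 0;0 0 0.1 0.014 0.007 0 0;0 0 0.1 0.014 0.007 0 0;0 0 0.1 0.014 0.007 0 0'
python3 -m pendant '0 0 0.1 0.014 0.007 0 0;0 0 0.1 0.014 0.007 0 0;0 0 0.021 0.01 0 0 0;0 0 0 0 0 0 0;0 0 0 0 0 0 0;0 0 0 0 0 0 0;0 0 0 0 0 0 0;0 0 0 0 0 0 0'
python3 - <<'E'
from h import *
im=wsnap("w15");crop(im,260,110,380,230,"w15c",6)
E
```

```text
clock: 27.62
tool_pos: [469.2, 319.7, 173.4]
tool_rot: [[0.909, 0.416, -0.0], [0.416, -0.909, -0.0], [-0.0, 0.0, -1.0]]
contact_force: [-0.0, -0.7, -1.1]
width: 0.18
clock: 28.28
tool_pos: [470.4, 320.2, 173.4]
tool_rot: [[0.335, 0.942, 0.0], [0.942, -0.335, -0.0], [-0.0, 0.0, -1.0]]
contact_force: [-0.7, 0.5, -2.1]
width: 0.182
clock: 28.95
tool_pos: [470.6, 320.5, 173.4]
tool_rot: [[0.126, 0.992, 0.0], [0.992, -0.126, -0.0], [-0.0, 0.0, -1.0]]
contact_force: [0.3, 0.1, -1.5]
width: 0.179
```

View pics/w15c.png

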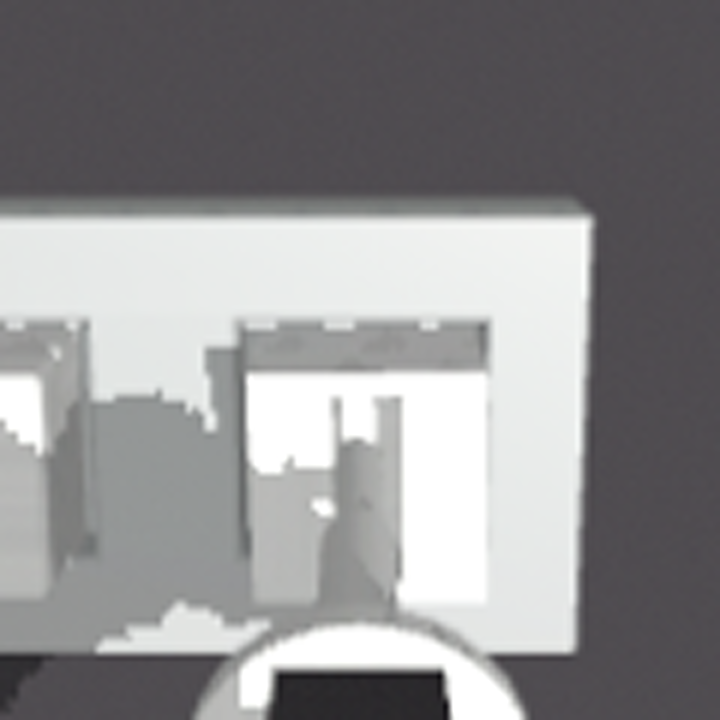

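```bash
python3 -m pendant '0 0 0 0.01 0.08 0 0;0 0 0 0 0 0.05 0;0 0 0 0 0 0.1 0;0 0 0 0 0 0.15 0;0 0 0 0 0 0.2 0;0 0 0 0 0 0.2 0;0 0 0 0 0 0.2 0;0 0 0 0 0 0 0'
python3 - <<'E'
from h import *
im=wsnap("w16");crop(im,260,110,380,230,"w16c",6)
E
```

```text
clock: 29.67
tool_pos: [470.9, 321.3, 182.9]
tool_rot: [[0.125, 0.992, 0.0], [0.992, -0.125, 0.0], [0.0, 0.0, -1.0]]
contact_force: [0.3, 0.6, -1.1]
width: 0.182
```

View pics/w16c.png

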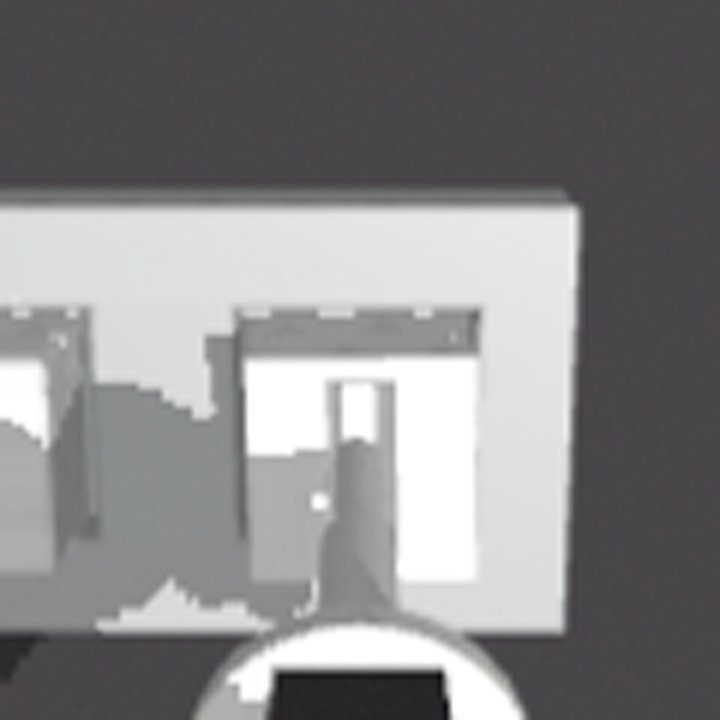

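```bash
python3 -m pendant '0 0 0 0 0 0.2 0;0 0 0 0 0 0.3 0;0 0 0 0 0 0.4 0;0 0 0 0 0 0.5 0;0 0 0 0 0 1 0;0 0 0 0 0 2 0;0 0 0 0 0 3 0;0 0 0 0 0 3 0'
python3 - <<'E'
from h import *
im=wsnap("w17");print(np.round(r.get_obs()["qpos"],2))
cv2.imwrite("pics/s17.png",r.grab_frame("scene"));crop(cv2.imread("pics/s17.png"),300,100,380,180,"s17c",7)
E
```

```text
clock: 30.38
tool_pos: [470.5, 321.0, 287.8]
tool_rot: [[0.125, 0.992, -0.001], [0.992, -0.125, -0.0], [-0.0, -0.001, -1.0]]
contact_force: [0.4, 0.4, -0.6]
width: 0.179
[-0.57  0.64 -0.17  1.4   0.11  1.11  0.69]
```

View pics/s17c.png

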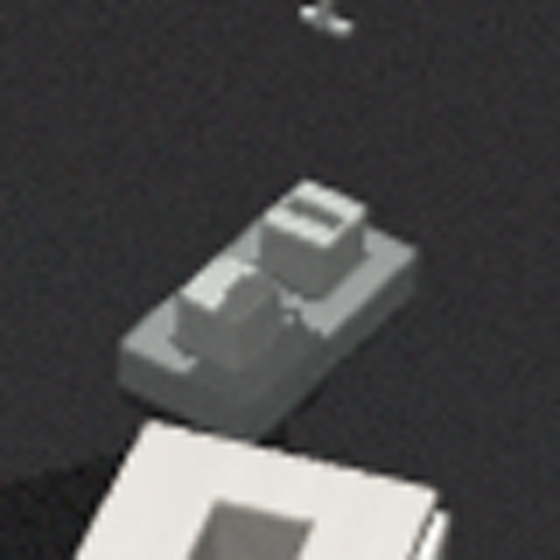

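View pics/w17.png

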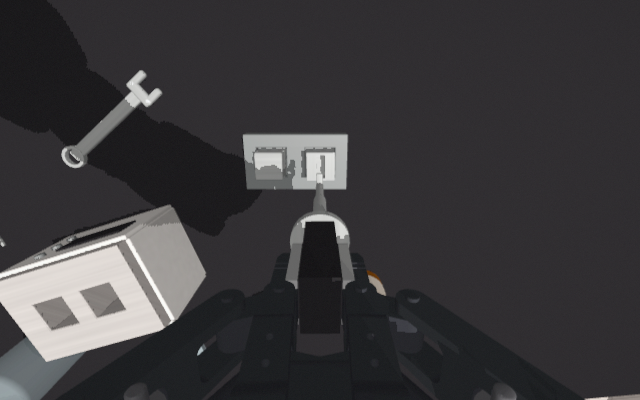

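```bash
python3 -m pendant '0 0 -0.011 -0.15 -1.5 0 0;0 0 -0.011 -0.25 -2.5 0 0;0 0 -0.011 -0.36 -3.5 0 0;0 0 -0.011 -0.39 -3.8 0 0;0 0 -0.011 -0.39 -3.8 0 0;0 0 -0.011 -0.39 -3.8 0 0;0 0 -0.011 -0.39 -3.8 0 0;0 0 -0.011 -0.39 -3.8 0 0'
python3 -m pendant '0 0 -0.011 -0.39 -3.8 0 0;0 0 -0.011 -0.39 -3.8 0 0;0 0 -0.011 -0.39 -3.8 0 0;0 0 -0.011 -0.39 -3.8 0 0;0 0 -0.011 -0.39 -3.8 0 0;0 0 -0.011 -0.39 -3.8 0 0;0 0 -0.011 -0.39 -3.0 0 0;0 0 -0.011 -0.39 -1.5 0 0'
```

```text
clock: 31.15
tool_pos: [443.0, 54.5, 286.3]
tool_rot: [[0.212, 0.977, 0.0], [0.977, -0.212, -0.0], [-0.0, 0.0, -1.0]]
contact_force: [1.3, -0.3, -1.5]
width: 0.181
clock: 31.82
tool_pos: [411.4, -220.5, 286.1]
tool_rot: [[0.301, 0.954, -0.0], [0.954, -0.301, -0.001], [-0.001, -0.0, -1.0]]
contact_force: [-0.3, 0.1, -1.4]
width: 0.181
```

```bash
python3 -m pendant '0 0 0 0 0 0 0;0 0 0 0 0 0 0;0 0 0 0 0 0 0;0 0 0 0 0 0 0;0 0 0 0 0 0 0;0 0 0 0 0 0 0;0 0 0 0 0 0 0;0 0 0 0 0 0 0'
python3 - <<'E'
from h import *
o=r.get_obs();print(o["tool_pos"],np.degrees(np.arctan2(o["tool_rot"][1][1],o["tool_rot"][0][1])))
E
```

```text
clock: 32.48
tool_pos: [412.5, -216.6, 286.4]
tool_rot: [[0.296, 0.955, -0.0], [0.955, -0.296, -0.0], [-0.0, 0.0, -1.0]]
contact_force: [-0.1, -0.7, -1.4]
width: 0.182
[ 412.52400648 -216.58123175  286.38679558] -17.241538751791506
```

```bash
python3 -m pendant '0 0 -0.004 -0.09 -1.5 0 0;0 0 0 -0.1 -2.0 -1 0;0 0 0 -0.1 -1.67 -2 0;0 0 0 0 0 -2.5 0;0 0 0 0 0 -2.5 0;0 0 0 0 0 -1.5 0;0 0 0 0 0 -0.5 0;0 0 0 0 0 -0.25 0'
python3 -m pendant '0 0 0 0 0 0 0;0 0 0 0 0 0 0;0 0 0 0 0 0 0;0 0 0 0 0 0 0;0 0 0 0 0 0 0;0 0 0 0 0 0 0;0 0 0 0 0 0 0;0 0 0 0 0 0 0'
python3 - <<'E'
from h import *
wsnap("w18");cv2.imwrite("pics/s18.png",r.grab_frame("scene"));crop(cv2.imread("pics/s18.png"),190,200,250,260,"s18c",9)
E
```

```text
clock: 33.15
tool_pos: [409.5, -268.3, 183.5]
tool_rot: [[0.3, 0.954, -0.001], [0.954, -0.3, 0.0], [0.0, -0.001, -1.0]]
contact_force: [-0.4, 0.9, -0.8]
width: 0.179
clock: 33.82
tool_pos: [409.6, -268.5, 183.9]
tool_rot: [[0.301, 0.954, 0.0], [0.954, -0.301, -0.0], [-0.0, 0.0, -1.0]]
contact_force: [0.1, 0.0, -1.4]
width: 0.177
```

View pics/w18.png

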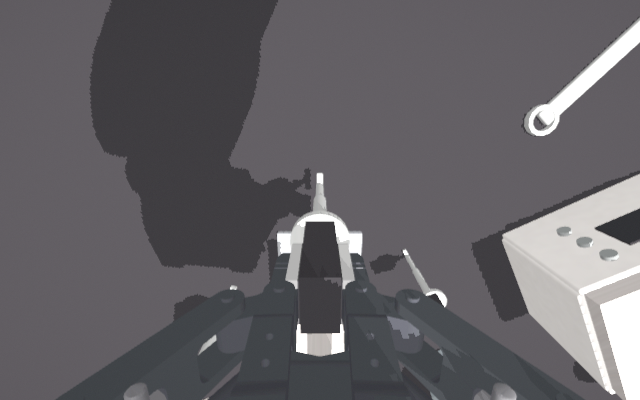

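View pics/s18c.png

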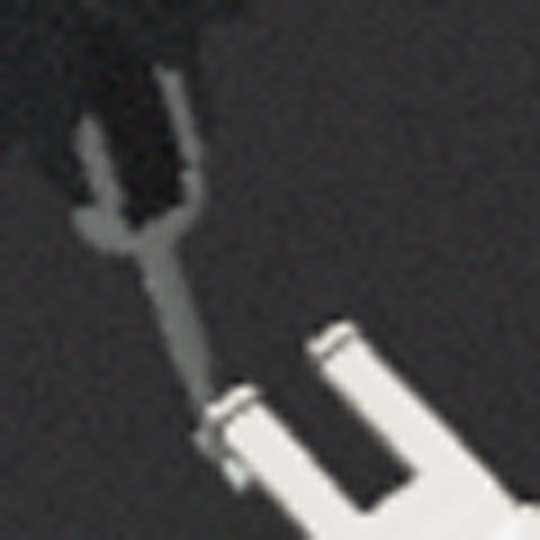

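```bash
python3 -m pendant '0 0 0 0.6 -0.19 0 0;0 0 0 1.2 -0.38 0 0;0 0 0 1.6 -0.51 0 0;0 0 0 1.6 -0.51 0 0;0 0 0 1.6 -0.51 0 0;0 0 0 1.4 -0.44 0 0;0 0 0 0.8 -0.25 0 0;0 0 0 0.4 -0.13 0 0'
```

```text
clock: 34.58
tool_pos: [502.7, -297.8, 183.6]
tool_rot: [[0.3, 0.954, 0.0], [0.954, -0.3, 0.0], [0.0, 0.0, -1.0]]
contact_force: [0.5, 0.2, -1.9]
width: 0.177
```

```bash
python3 -m pendant '0 0 0 0 0 0 0;0 0 0 0 0 0 0;0 0 0 0 0 -0.2 0;0 0 0 0 0 -0.3 0;0 0 0 0 0 -0.3 0;0 0 0 0 0 -0.2 0;0 0 0 0 0 -0.1 0;0 0 0 0 0 0 0'
```

```text
clock: 35.25
tool_pos: [501.4, -297.6, 172.6]
tool_rot: [[0.301, 0.954, -0.0], [0.954, -0.301, 0.0], [-0.0, -0.0, -1.0]]
contact_force: [-0.2, 0.5, -1.7]
width: 0.18
```

```bash
python3 -m pendant '0 0 0 0 0 -0.05 0;0 0 0 0 0 -0.05 0;0 0 0 0 0 -0.05 0;0 0 0 0 0 0 0;0 0 0 0 0 0 0;0 0 0 0 0 0 0;0 0 0 0 0 0 0;0 0 0 0 0 0 0'
python3 - <<'E'
from h import *
im=wsnap("w19");crop(im,260,150,390,270,"w19c",6)
E
```

```text
clock: 35.92
tool_pos: [501.6, -297.7, 171.7]
tool_rot: [[0.301, 0.954, 0.0], [0.954, -0.301, -0.0], [-0.0, 0.0, -1.0]]
contact_force: [-2.0, 0.7, 4.9]
width: 0.178
```

View pics/w19c.png

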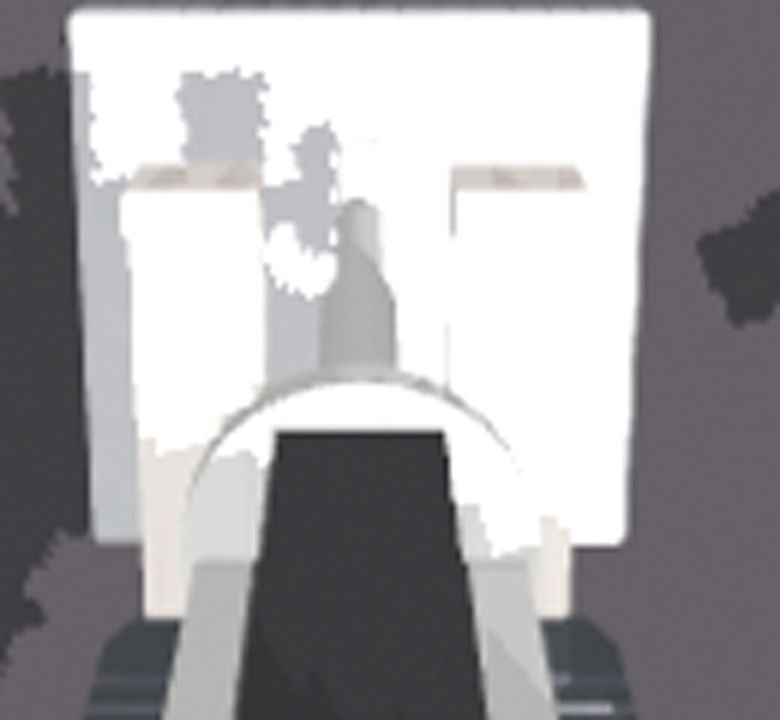

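```bash
python3 -m pendant '0 0 0 0 0 0 20;0 0 0 0 0 0 22;0 0 0 0 0 0 25;0 0 0 0 0 0 30;0 0 0 0 0 0 40;0 0 0 0 0 0 50;0 0 0 0 0 0 50;0 0 0 0 0 0 50'
python3 - <<'E'
from h import *
im=wsnap("w20");crop(im,240,150,400,350,"w20c",3)
E
```

```text
clock: 36.63
tool_pos: [501.6, -297.7, 171.4]
tool_rot: [[0.301, 0.954, -0.0], [0.954, -0.301, -0.0], [-0.0, 0.0, -1.0]]
contact_force: [-0.6, -0.6, 0.9]
width: 0.502
```

View pics/w20c.png

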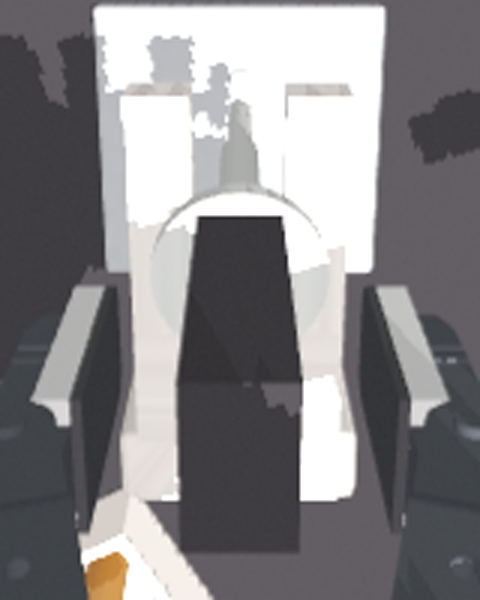

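Released and hanging upright. Raise straight up, then move back clear.

```bash
python3 -m pendant '0 0 0 0 0 0.5 50;0 0 0 0 0 1.5 50;0 0 0 0 0 2.5 50;0 0 0 0 0 3 50;0 0 0 0 0 3 50;0 0 0 0 0 2.5 50;0 0 0 -1 0.5 1 50;0 0 0 -2 1 0 50'
python3 -m pendant '0 0 0 -3 1.5 0 50;0 0 0 -3 1.5 0 50;0 0 0 -2 1 0 50;0 0 0 0 0 0 50;0 0 0 0 0 0 50;0 0 0 0 0 0 50;0 0 0 0 0 0 50;0 0 0 0 0 0 50'
python3 - <<'E'
from h import *
wsnap("w21")
s=r.grab_frame("scene");t=r.grab_frame("top");cv2.imwrite("pics/s21.png",s);cv2.imwrite("pics/t21.png",t)
a=cv2.resize(s[100:345,170:430],None,fx=3,fy=3,interpolation=cv2.INTER_CUBIC)[:600];cv2.imwrite("pics/s21c.png",a)
print(r.get_obs()["dq"].max() if hasattr(r.get_obs()["dq"],"max") else 0)
E
```

```text
clock: 37.35
tool_pos: [472.7, -283.1, 313.4]
tool_rot: [[0.3, 0.954, 0.003], [0.954, -0.3, -0.002], [-0.001, 0.004, -1.0]]
contact_force: [-0.7, 0.9, -0.8]
width: 0.502
clock: 38.02
tool_pos: [392.0, -242.8, 311.1]
tool_rot: [[0.3, 0.954, -0.0], [0.954, -0.3, 0.0], [0.0, -0.0, -1.0]]
contact_force: [-0.1, 0.3, -0.3]
width: 0.504
0.0028327876830206203
```

View pics/s21c.png

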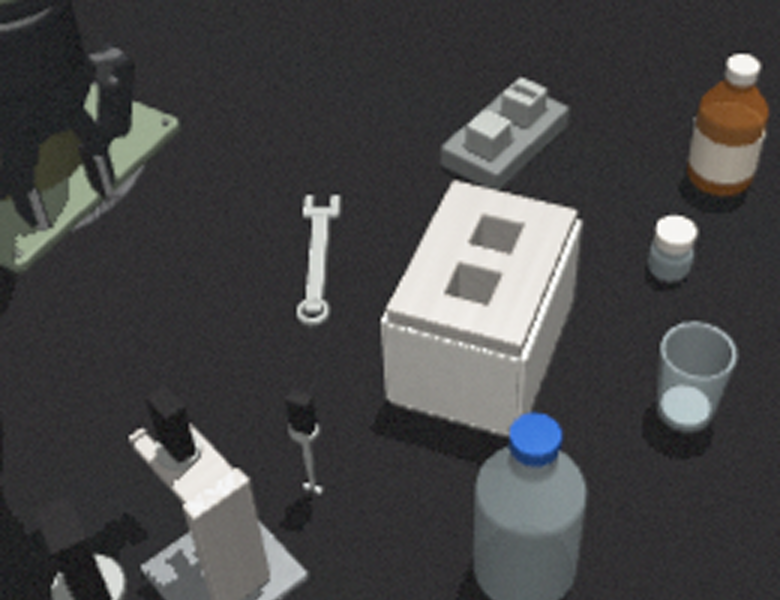

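View pics/t21.png

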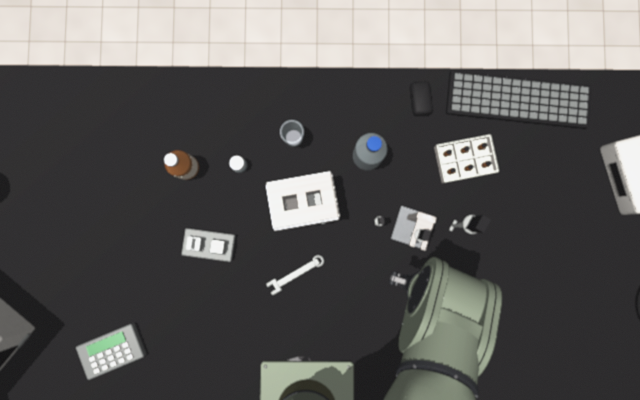

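View pics/w21.png

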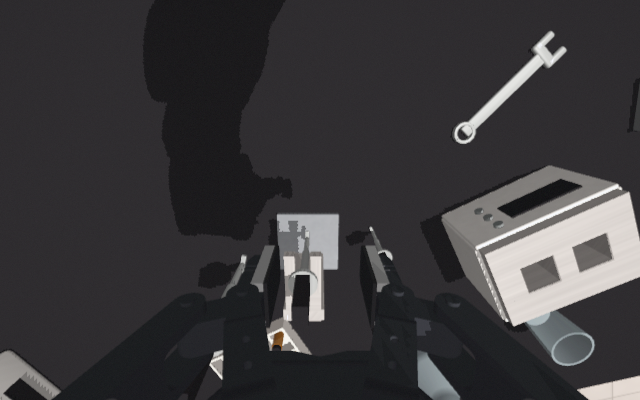

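The cartridge sits in the rack pocket (its slotted top is at about (525,95) in the scene crop, level with the blank). The key hangs between the prongs at about (305,290) in the wrist view. The bystanders haven't moved and the arm is clear of everything.

```bash
python3 - <<'E'
from cell import r
print(r.finish_job())
E
```

```text
the job is handed in; nothing more can be done
None
```

The job is done and handed in at about 38 s. The cartridge is in the rack's empty pocket and the middle-sized key is back on its hanger.

- **Pick-up:** I took the key off its hanger and found the slotted cartridge in the heater's +y well. I felt the foot down to the chamber floor with at most about 8 N and turned it a quarter turn. Then I drew the cartridge out; the force readings during the pull stayed within about 8 N.
- **Placing:** I lowered the cartridge into the pocket. The foot touched the chamber floor at the height expected for a cartridge standing fully on the pocket floor. I then turned the key back, drew it out through the slot without lifting the cartridge, and hung it up again.
- **Last checks:** In the final pictures the cartridge stands level with the stored blank, the key hangs upright between the prongs, the bystanders have not moved and the gripper is clear of everything.
- **Disagreements:** The top camera put the wells and rack 3–5 mm away from where the wrist camera did. I went by the wrist camera, and everything fitted. The foot-length estimates by eye ranged from about 118 to 124 mm; by feel it was 119 mm.

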